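# Set a sight-glass cell in the light path of a bench checker

### The job

Set up the bench checker for a light test of the sight-glass cell. Swing the empty holder round by its lever until the hole in the lever lies over the hole in the fixed lug, take the retaining pin from its stand and push it right down through both so that its collar rests on the lever; then slide the cell along the loading deck, never lifting it, fully home against the back stop of the holder, so that its two clear faces look squarely at the lamp and the sensor. Let go of everything, leave the pin in, and do not disturb the parts lying about.

Things in the scene. Friction and masses are not known exactly. Their poses are not given: they have to be found in the camera images.
- checker: Optical checker fixed to the bench. Origin: on the bench under the holder's turning axis, midway between lamp and sensor. +x to the lamp tower, -x to the sensor tower (light runs along x, 92 mm high), +y to the loading deck, -y to the lug. Towers: 145 to 205 mm from the origin, 70 mm wide, 130 mm high; lens barrels reach in to 123 mm. Base plate 12 mm thick.
- deck_mid (a point): Loading deck: flat aluminium block, top 42 mm high, level with the holder's round table. This point: centre of its top, at checker (0, 207 mm); axes as the checker's. It spans 200 mm along x and 210 mm along y (checker y 102 to 312).
- holder (a joint): Angle (rad) of the turning holder about the vertical through the checker's origin. 0 = square: lever along checker -y, holes lined up, pocket mouth facing the deck. Positive = lever swung towards checker -x (clockwise from above). Starts at 0.4 to 0.85; end stops at -0.3 and 1.0; no catch at 0. Stays where left; about 1 N at the post moves it.
- pocket (a point): Holder's pocket on a 196 mm round table, top 42 mm high. This point: on the turning axis at table level, where the home cell's underside centre stands; turns with the holder (at angle 0 its axes are the checker's). Walls 18 mm high: back stop face at its y = -46 mm, side walls' inner faces at x = -47 and 47 mm, mouth open to +y, flaring from y = 50 to 82 mm to about 140 mm wide.
- lever_post (a point): Upright round black post near the end of the holder's steel lever, for pushing: 18 mm diameter, from 54 mm (top of the lever bar) to 110 mm high. This point: on its axis, 85 mm high, 217 mm from the turning axis. The bar is 14 mm thick (40 to 54 mm high), 32 mm wide, 40 mm round the hole.
- lever_hole (a point): Hole in the lever, 19 mm diameter, through 14 mm. This point: centre of its upper mouth, 54 mm high, 155 mm from the turning axis. z is up.
- lug_hole (a point): Hole in the fixed steel lug under the lever, 19 mm diameter, 26 mm deep. This point: centre of its upper mouth, 38 mm high, at checker (0, -155 mm). z is up.
- pin_grip (a point): Steel pin, upright, 100 mm long, 0.12 kg: shank 16 mm diameter, 40 mm long, lowest 12 mm tapering to an 8 mm nose; collar 32 mm diameter, 6 mm thick; round grip 22 mm diameter, 54 mm long on top. This point: on the axis, 75 mm above the nose, 35 mm above the collar's underside, 25 mm below the top. Starts in the stand, collar on its top. Home: 35 mm above the lever's upper face.
- stand: Fixed grey plastic block 60 x 60 x 50 mm high with a 20 mm hole in the middle of its top where the pin waits. Origin: centre of its underside.
- cell_mid (a point): Sight-glass cell: aluminium block 90 x 90 x 100 mm high, about 0.6 kg, too wide to grip, on the deck off-centre by up to 28 mm and askew by up to 0.4 rad. This point: its centre, 50 mm up. x runs through its two clear glass faces (a 50 mm dark bar on top lies along x); its +y and -y faces are closed metal. Push it below half height; it slides on deck and holder and stays where left.
- housing_mid (a point): Bystander: black plastic housing 110 x 70 x 42 mm high lying on the bench. Point: its centre.
- sleeve_mid (a point): Bystander: brass sleeve 36 mm diameter, 65 mm high, standing on the bench. Point: its centre.
- driver: Bystander: black-handled screwdriver 200 mm long lying along its x on the bench. Origin: underside centre.
Mind the look-alikes: they are no part of the job. What is shaped like the part that bears cell_mid but blue or red is not meant.

How it is judged:
On the way, in this order (a step that is already met when the one before it is completed fails the run):
1. the holder is swung square, its lever hole over the lug hole (within 0.045 rad) (value of joint holder between -0.045 and 0.045 rad), for 0.1 s.
2. the pin stands through lever and lug, collar down on the lever (all of step 1 and horizontal distance between pin_grip and lug_hole below 0.006 m and z of pin_grip in the frame of lug_hole below 0.055 m and angle between pin_grip's own z axis and vertical below 0.12 rad), for 0.2 s.
3. the cell is home in the pinned holder, clear faces to lamp and sensor (all of step 2 and x of cell_mid in the frame of checker between -0.006 and 0.006 m and y of cell_mid in the frame of checker between -0.007 and 0.007 m and angle between the x axis of cell_mid and the x axis of checker, either way round below 0.09 rad and angle between cell_mid's own z axis and vertical below 0.05 rad), for 0.2 s.
At the end, for the whole second after the job is handed in: Holder within 0.045 rad of square; pin upright (0.12 rad), within 6 mm of the lug hole's axis, collar within 4 mm of the lever; cell upright, within 6 mm across and 7 mm along of its home on the turning axis, clear faces within 0.09 rad of the light path; all at rest (all of step 3 and linear speed of each of cell, pin below 0.01 m/s); the robot touches nothing.
It fails at once if the cell is lifted more than 15 mm off the deck (height (world z) of cell_mid above 0.107 m).
It fails at once if the cell is tipped by more than 0.3 rad (angle between cell_mid's own z axis and vertical above 0.3 rad).
It fails at once if the housing is moved by more than 30 mm (distance of housing_mid from where it was at the start of the episode above 0.03 m).
It fails at once if the brass sleeve is moved by more than 30 mm (distance of sleeve_mid from where it was at the start of the episode above 0.03 m).
It fails at once if the screwdriver is moved by more than 30 mm (distance of driver from where it was at the start of the episode above 0.03 m).
It also fails if it takes over 72 s, if anything falls off the work surface, if the arm or the gripper's body presses on something with over 40 N, if the wrist force passes 120 N, or if a joint passes its speed limit or range.

### The arm

A 7-joint arm with a two-finger parallel gripper is mounted at the origin on the work surface. World frame = base frame: x ahead of the robot, y to its left, z up, the work surface at z = 0. Lengths are in m, angles in rad, forces in N, time in s.
With the tool pointing down it reaches from about 0.425 to 0.975 m from the base axis. Payload 16.7 kg.
Tool frame: the origin (TCP) lies at the very end of the fingers, on their centre line; the grasp point (between the pads) lies 19 mm behind it; x points along the fingers, z is the direction in which the jaws open and shut, and the axes are right-handed (so a half turn about x gives the same grasp; the last joint's range is limited). The gripper opens to 85 mm and grips with 20 to 120 N. Pads are 22 mm wide; open, the fingers measure 114 mm over their backs; the gripper's body (76 mm by 85 mm) begins 54 mm behind the grasp point. The pads swing forward as they close: fully open they stand 13 mm farther back than shut.
Start: joints at [-1.496, 0.426, 0.074, 1.606, -0.034, 1.111, -0.067], TCP at [0.15, 0.658, 0.231] pointing down, gripper open.
Joint ranges: [-2.85, 2.85], [-0.5, 2.14], [-1.23, 1.37], [0.21, 2.46], [-1.02, 4.16], [0.16, 2.05], [-2.73, 2.73]. Speed limits (rad/s): [1.89, 1.89, 2.39, 2.39, 3.01, 3.01, 3.01].

### API

Orientations are given as a rotation vector (axis times angle).
In Python, from workcell import telemetry, imaging, ctrl gives the robot as it stands.
- The arm moves only by the shell command python3 -m jog 'ROWS' [FORCE]. ROWS is JSON, one flat list of numbers, 7 for each row, row after row: the shift along the tool's x, y, z in cm, then the turn, a rotation vector about the tool's x, y, z in rad, then the opening, from 0 (shut) to 1 (fully open). In form: [dx, dy, dz, wx, wy, wz, grip, dx, dy, dz, wx, wy, wz, grip, ...]. A call has 1 to 20 rows; each row shifts and turns the commanded pose from where the row before left it, along the tool's axes as they then stand; what a row does not reach is not made up. A row lasts 1/8 s, in which the tool goes at most 62.5 mm and 10.7 degrees, less where a joint would pass 70% of its speed; a pose out of reach is approached as far as the arm can. A call with a gripper value outside its range is refused whole. The fingers move at their own pace and stop on an object; FORCE is the grip in N (left out, the last holds). Time passes only in rows, so rows that do not move let the fingers close. It gives the time, the measured TCP pose, the force and the opening at its end, in the units of the state.
- telemetry.sense(): the state, without advancing time (a new reading comes with each control period).
- imaging.capture(name): name is "scene" or "side" or "wrist"; returns the picture (420x560x3 uint8, red, green, blue); there is no depth.
- imaging.camera_params(name): a dict with "fx", "fy", "cx", "cy" (pixels), "xyz" and "orientation" of the camera in the world; the wrist camera has in their place "hand_eye" (4x4, takes a point from camera to tool coordinates, whose origin is the TCP and whose axes are the tool frame's). Camera axes: x right, y down, z forward; pixel columns grow to the right and rows downward; lengths in m; the calibration is good to about 2 mm. A picture is of the moment at which its call begins: read the wrist's pose just before it. camera_params takes no time and is no camera call.
- ctrl.close_job(): hands the job in, once; it reports no verdict.
The state is a dict: "time": time; "joint_positions": joint angles; "joint_vel": joint speeds; "effort": joint torques, N m; "position": TCP position; "eef_rot": TCP orientation; "ft_force": force on the tool from outside, world axes, zero at the start; "moment": the same for the moment, N m; "gripper_width": opening from 0.0 (shut) to 1.0 (fully open).
Only numpy, scipy, OpenCV 4.12 (cv2) and the standard library are available. Lean on these libraries where they do the work, as an engineer would, in place of code of your own. Each camera call takes 0.05 s, during which the arm holds its last target.

## Working session

There is one attempt and no reset: what is moved stays moved. The work goes in short steps, Python scripts to look and compute and a shell command to move; the robot and the scene stay as the last step left them, time stands still between calls to the robot, and variables do not carry over. Pictures are saved under pics/ and viewed, and the job is handed in when it is done.

```bash
mkdir -p pics; ls
python3 - <<'E'
from workcell import telemetry, imaging
import cv2
print(telemetry.sense())
for n in ["scene","side","wrist"]:
    print(n, imaging.camera_params(n))
    cv2.imwrite(f"pics/{n}0.png", imaging.capture(n)[:,:,::-1])
E
```

```text
pics
{'time': 0.0, 'joint_positions': array([-1.49550798,  0.42668999,  0.0738814 ,  1.60660962, -0.03412815,
        1.11078981, -0.06709484]), 'joint_vel': array([-2.19132903e-04, -1.36325190e-03,  6.00817080e-04, -2.60161092e-04,
        9.94596847e-04, -4.35450317e-05, -4.24702594e-04]), 'effort': array([ 3.52026864e-04, -9.49827147e+01,  3.76132518e+00, -4.63506961e+01,
        1.93035125e-02,  1.04333399e-02, -2.13882322e-05]), 'position': array([0.15040604, 0.65761584, 0.23063837]), 'eef_rot': array([-1.04280647,  1.30814773,  1.04142125]), 'ft_force': array([ 0.67618953,  0.37123139, -0.48936748]), 'moment': array([ 0.03922014, -0.01270778, -0.05551354]), 'gripper_width': 1.0025118516213196}
scene {'fx': 444.69119183868065, 'fy': 444.69119183868065, 'cx': 275.32125628807074, 'cy': 206.71252914781132, 'xyz': array([1.56495234, 0.7186033 , 0.9225421 ]), 'orientation': array([-1.17572263, -2.14530336,  1.11008121])}
side {'fx': 514.1788447481049, 'fy': 514.1788447481049, 'cx': 291.0888850999507, 'cy': 211.56370742860105, 'xyz': array([ 0.02550815, -0.96089783,  1.04837694]), 'orientation': array([-2.23244233,  0.50010014, -0.23905033])}
wrist {'fx': 362.9945551104911, 'fy': 362.9945551104911, 'cx': 278.6468356699542, 'cy': 214.0102482683084, 'hand_eye': array([[ 2.00076578e-04, -2.72588160e-01,  9.62130789e-01,
        -1.41947471e-01],
       [-7.82729713e-04, -9.62130556e-01, -2.72587931e-01,
         6.98050009e-02],
       [ 9.99999674e-01, -6.98549896e-04, -4.05862642e-04,
        -6.00795883e-05],
       [ 0.00000000e+00,  0.00000000e+00,  0.00000000e+00,
         1.00000000e+00]])}
```

View pics/scene0.png

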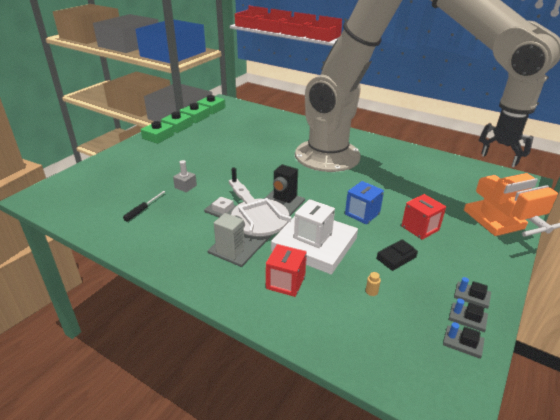

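View pics/side0.png

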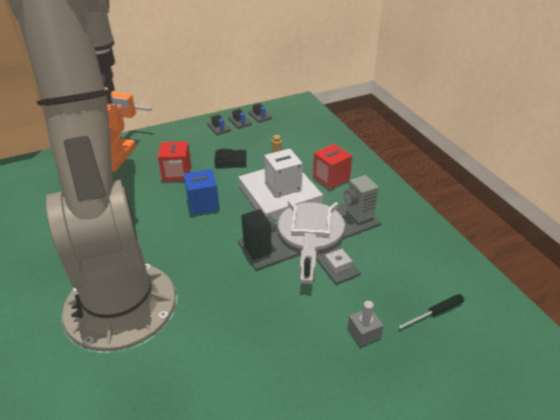

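View pics/wrist0.png

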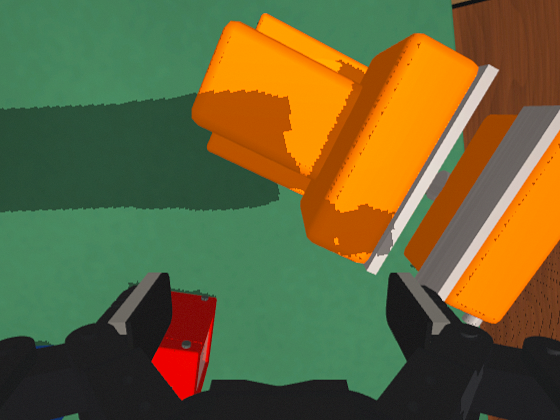

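The scene camera shows the checker at about (265,220), the white cell on the deck at (314,222), the pin stand at (185,180), the driver at (145,207), the sleeve at (373,284) and the housing at (397,255). The side camera shows the same things. The wrist camera sees only the orange object and a red look-alike. Next I'll zoom in.

```bash
cat > h.py <<'E'
import numpy as np, cv2
from scipy.spatial.transform import Rotation as R
from workcell import telemetry, imaging
def cam(n, s=None):
    p=imaging.camera_params(n)
    K=np.array([[p['fx'],0,p['cx']],[0,p['fy'],p['cy']],[0,0,1]])
    if n=='wrist':
        s=s or telemetry.sense()
        T=np.eye(4);T[:3,:3]=R.from_rotvec(s['eef_rot']).as_matrix();T[:3,3]=s['position']
        T=T@p['hand_eye']; return K,T[:3,:3],T[:3,3]
    return K,R.from_rotvec(p['orientation']).as_matrix(),np.array(p['xyz'])
def ray(c,uv):
    K,Rm,t=c; d=Rm@np.linalg.solve(K,[uv[0],uv[1],1]); return t,d/np.linalg.norm(d)
def plane(c,uv,z):
    t,d=ray(c,uv); return t+d*(z-t[2])/d[2]
def tri(cs,uvs):
    A=np.zeros((3,3));b=np.zeros(3)
    for c,uv in zip(cs,uvs):
        t,d=ray(c,uv);P=np.eye(3)-np.outer(d,d);A+=P;b+=P@t
    return np.linalg.solve(A,b)
def proj(c,X):
    K,Rm,t=c; p=K@(Rm.T@(np.asarray(X)-t)); return p[:2]/p[2]
def crop(img,x0,y0,w,h,f,name):
    cv2.imwrite(name,cv2.resize(img[y0:y0+h,x0:x0+w,::-1],None,fx=f,fy=f,interpolation=cv2.INTER_CUBIC))
E
python3 - <<'E'
import cv2
from h import crop
a=cv2.imread('pics/scene0.png')[:,:,::-1];b=cv2.imread('pics/side0.png')[:,:,::-1]
crop(a,165,150,200,150,4,'pics/sc1.png'); crop(b,235,140,160,120,5,'pics/sd1.png'); crop(b,290,240,160,120,5,'pics/sd2.png')
E
```

```text
(no output)
```

View pics/sc1.png

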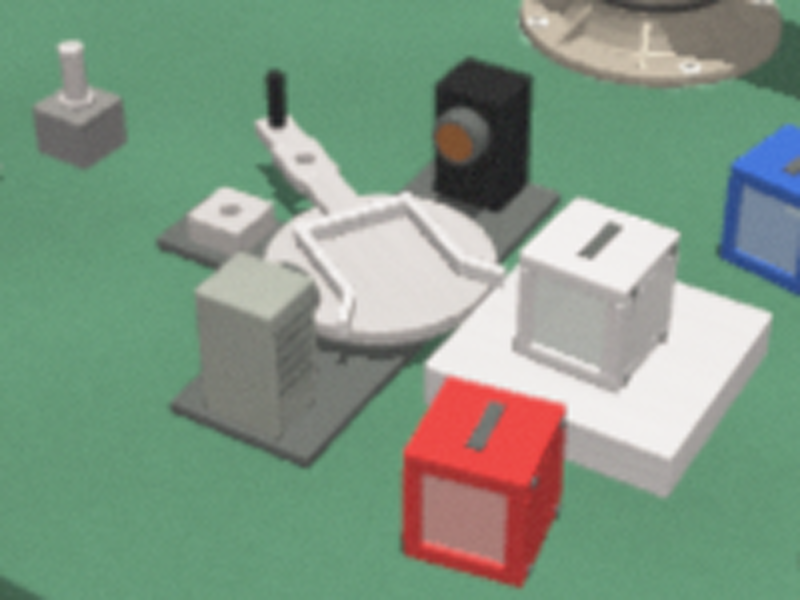

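View pics/sd1.png

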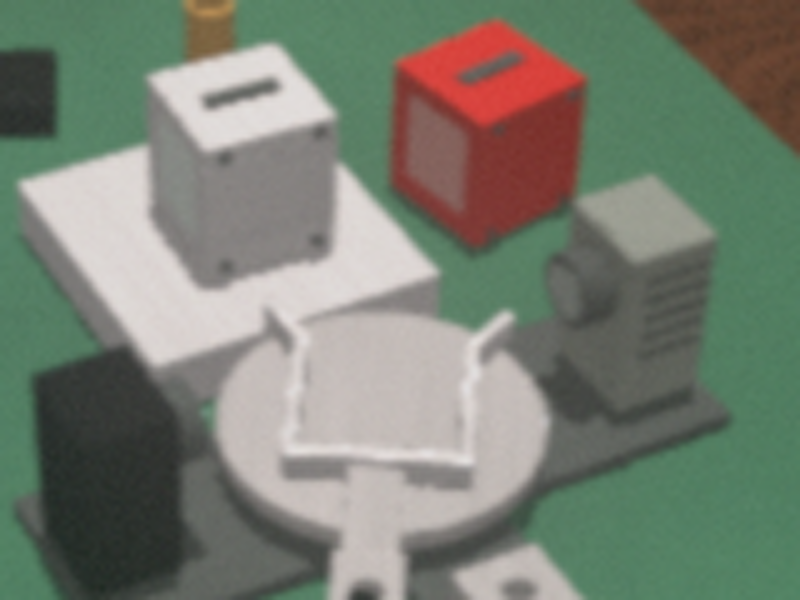

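View pics/sd2.png

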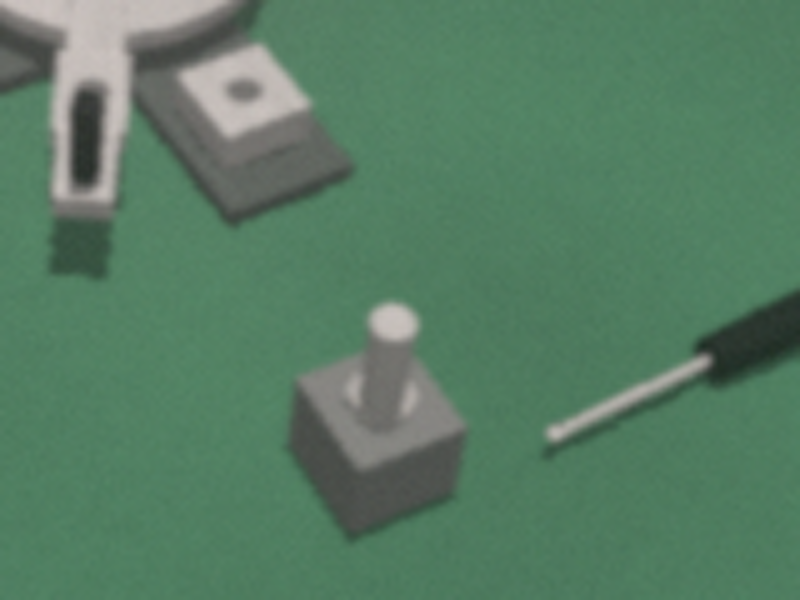

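Run:
```python
from h import *
S=cam('scene');D=cam('side')
s1=lambda u,v:((u+.5)/4-.5+165,(v+.5)/4-.5+150)
d1=lambda u,v:((u+.5)/5-.5+235,(v+.5)/5-.5+140)
d2=lambda u,v:((u+.5)/5-.5+290,(v+.5)/5-.5+240)
np.set_printoptions(precision=4,suppress=True)
print('lug',plane(S,s1(231,210),.038),plane(D,d2(243,90),.038),tri([S,D],[s1(231,210),d2(243,90)]))
print('leverhole',plane(S,s1(304,159),.054),plane(D,d1(366,590),.054))
print('posttop',plane(S,s1(276,75),.110),plane(D,d2(90,90),.110))
print('pintop',plane(S,s1(71,47),.110),plane(D,d2(394,322),.110),tri([S,D],[s1(71,47),d2(394,322)]))
print('pincollar bottom',plane(S,s1(76,97),.05), plane(D,d2(382,400),.05))
for n,c,f,pts,z in [('deckS',S,s1,[(771,318),(663,475),(427,370)],.042),('deckD',D,d1,[(20,185),(155,365),(438,275)],.042),
 ('cellS',S,s1,[(577,200),(680,236),(638,301),(523,262)],.142),('cellD',D,d1,[(148,77),(278,43),(335,117),(208,153)],.142),
 ('barS',S,s1,[(617,224),(585,255)],.142),('barD',D,d1,[(203,102),(280,85)],.142),('baseS',S,s1,[(172,408),(307,466)],.012),('baseD',D,d1,[(730,418),(690,385)],.012),
 ('lugblockS',S,s1,[(190,210),(228,188),(273,212)],.038),('standS',S,s1,[(37,118),(83,138),(126,107)],.05),('standD',D,d2,[(297,382),(362,470),(466,430)],.05)]:
    P=np.array([plane(c,f(*p),z) for p in pts]);print(n,P[:,:2].tolist() and np.round(P[:,:2],4).tolist(),'mean',P[:,:2].mean(0))
```

```text
lug [ 0.5725 -0.1211  0.038 ] [ 0.5735 -0.1227  0.038 ] [ 0.5731 -0.1218  0.0377]
leverhole [ 0.4906 -0.1009  0.054 ] [ 0.4905 -0.1012  0.054 ]
posttop [ 0.4599 -0.1518  0.11  ] [ 0.4638 -0.1494  0.11  ]
pintop [ 0.5222 -0.3419  0.11  ] [ 0.524  -0.3439  0.11  ] [ 0.5231 -0.3429  0.1099]
pincollar bottom [ 0.5155 -0.3505  0.05  ] [ 0.5252 -0.3428  0.05  ]
deckS [[0.4624, 0.3424], [0.6753, 0.3518], [0.6681, 0.1448]] mean [0.6019 0.2797]
deckD [[0.4579, 0.336], [0.4663, 0.1317], [0.6618, 0.1366]] mean [0.5287 0.2014]
cellS [[0.5311, 0.1961], [0.5313, 0.2855], [0.6214, 0.296], [0.6253, 0.202]] mean [0.5773 0.2449]
cellD [[0.5278, 0.2791], [0.6177, 0.2796], [0.6144, 0.1911], [0.5287, 0.1897]] mean [0.5721 0.2349]
barS [[0.5432, 0.2377], [0.5923, 0.2366]] mean [0.5678 0.2371]
barD [[0.5478, 0.2398], [0.5987, 0.2365]] mean [0.5732 0.2381]
baseS [[0.784, -0.0164], [0.7807, 0.1106]] mean [0.7824 0.0471]
baseD [[0.7759, -0.0285], [0.7703, 0.0077]] mean [ 0.7731 -0.0104]
lugblockS [[0.5921, -0.1512], [0.5465, -0.1447], [0.555, -0.0883]] mean [ 0.5645 -0.1281]
standS [[0.5641, -0.3551], [0.5673, -0.2956], [0.5037, -0.2986]] mean [ 0.545  -0.3165]
standD [[0.4936, -0.3161], [0.4952, -0.3736], [0.5521, -0.3749]] mean [ 0.5136 -0.3549]
```

```bash
cat >> h.py <<'E'
np.set_printoptions(precision=4,suppress=True)
def to_tool(target, yaw=None, s=None):
    """shift (cm, tool axes) from measured pose to world target TCP"""
    s=s or telemetry.sense(); Rm=R.from_rotvec(s['eef_rot']).as_matrix()
    return Rm.T@(np.asarray(target)-s['position'])*100
def st():
    s=telemetry.sense();Rm=R.from_rotvec(s['eef_rot']).as_matrix()
    print('t %.2f'%s['time'],'p',s['position'],'F',s['ft_force'],'g %.3f'%s['gripper_width']);print(Rm)
E
python3 -c "
from h import *
st()
for P in [(.15,.658,.30),(.55,.35,.30),(.57,.03,.30)]: print(to_tool(P))"
```

```text
t 0.15 p [0.1504 0.6577 0.2308] F [0.13   0.1839 0.4315] g 1.004
[[-0.0002 -0.9748  0.223 ]
 [-0.001   0.223   0.9748]
 [-1.     -0.0001 -0.001 ]]
[-6.9249  0.0495  0.0116]
[ -6.9015 -45.8118 -21.0924]
[ -6.8704 -54.8977 -51.8405]
```

```bash
python3 -m jog '[-5,0,0,0,0,0,1, -0.4,-5.3,-1.1,0.09,0,0,1, -0.4,-5.3,-1.1,0.09,0,0,1, -0.4,-5.3,-1.1,0.09,0,0,1, -0.4,-5.3,-1.1,0.09,0,0,1, -0.4,-5.3,-1.1,0.09,0,0,1, -0.4,-5.3,-1.1,0.09,0,0,1, -0.4,-5.3,-1.1,0.09,0,0,1, -0.4,-5.3,-1.1,0.09,0,0,1, -0.4,-5.3,-1.1,0.09,0,0,1, -0.4,-5.3,-1.1,0.09,0,0,1, -0.4,-5.3,-1.1,0.09,0,0,1, -0.4,-5.3,-1.1,0.09,0,0,1, -0.4,-5.3,-1.1,0.09,0,0,1, 0,0,0,0,0,0,1]'
python3 - <<'E'
from h import *
import json
st(); s=telemetry.sense()
im=imaging.capture('wrist'); cv2.imwrite('pics/w1.png',im[:,:,::-1])
json.dump({k:np.array(s[k]).tolist() for k in('position','eef_rot')},open('w1.json','w'))
E
```

```text
time: 2.02
position: [0.5267, 0.1057, 0.3339]
eef_rot: [-0.132, 1.566, 0.132]
ft_force: [0.5, 1.2, -0.4]
gripper_width: 0.997
t 2.02 p [0.5267 0.1057 0.3339] F [ 0.5156  1.227  -0.4192] g 0.997
[[ 0.0008 -0.1677  0.9858]
 [ 0.0002  0.9858  0.1677]
 [-1.      0.0001  0.0008]]
```

View pics/w1.png

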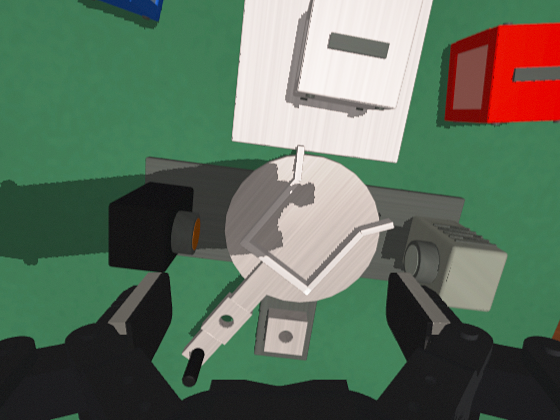

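The wrist view shows the lever hole at (226,321), the post top at about (189,380), the lug hole at (286,337), the round table centred near (303,228) and the deck's front edge from (233,140) to (397,162). I'll compute positions from these.

Run:
```python
from h import *
import json
s=json.load(open('w1.json')); W=cam('wrist',s)
a=cv2.imread('pics/w1.png')[:,:,::-1]
crop(a,170,270,160,120,5,'pics/w1a.png'); crop(a,225,60,200,100,4,'pics/w1b.png')
p=lambda u,v,z:plane(W,(u,v),z)[:2]
lug=p(286,337,.038);print('lug',lug,'lever',p(226,321,.054),'post',p(188,380,.11), p(197,354,.11))
print('deck',p(233,140,.042),p(397,162,.042),p(245,0,.042),p(431,0,.042))
print('base',p(146,157,.012),p(463,197,.012))
# table pts extremes
pts=[(226,215),(227,245),(241,273),(262,290),(330,296),(352,285),(370,262),(379,232),(374,203),(360,180),(340,163),(318,156),(250,175),(236,191)]
P=np.array([p(u,v,.042) for u,v in pts]);A=np.c_[2*P,np.ones(len(P))];x=np.linalg.lstsq(A,(P**2).sum(1),rcond=None)[0]
c=x[:2];print('axis',c,'r',np.sqrt(x[2]+c@c),'dist',np.linalg.norm(c-lug),'yaw',np.arctan2(*( (lug-c)*[1,-1])))
for z,q in [(.142,[(305,94),(395,107)]),(.142,[(331,36),(388,51)])]:
  print('cell',[p(u,v,z) for u,v in q])
```

```text
lug [ 0.5748 -0.122 ] lever [ 0.4904 -0.1005] post [ 0.4588 -0.1517] [ 0.4656 -0.1135]
deck [0.467  0.1326] [0.6635 0.1397] [0.4601 0.2799] [0.6553 0.3129]
base [0.3574 0.0902] [0.7707 0.1072]
axis [0.5682 0.0337] r 0.09701575880498502 dist 0.15578339447254458 yaw 0.04279313923667764
cell [array([0.5348, 0.1919]), array([0.6151, 0.1944])]
cell [array([0.5477, 0.2409]), array([0.5977, 0.2376])]
```

View pics/w1a.png

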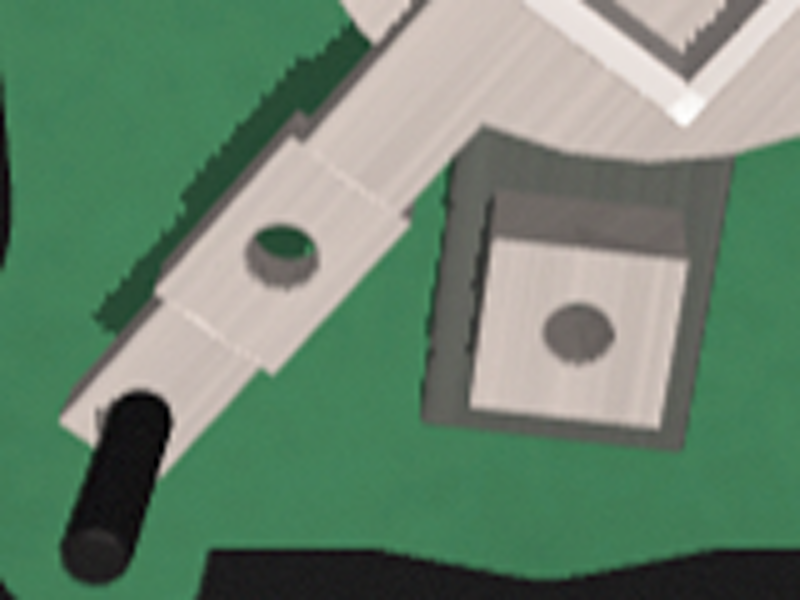

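View pics/w1b.png

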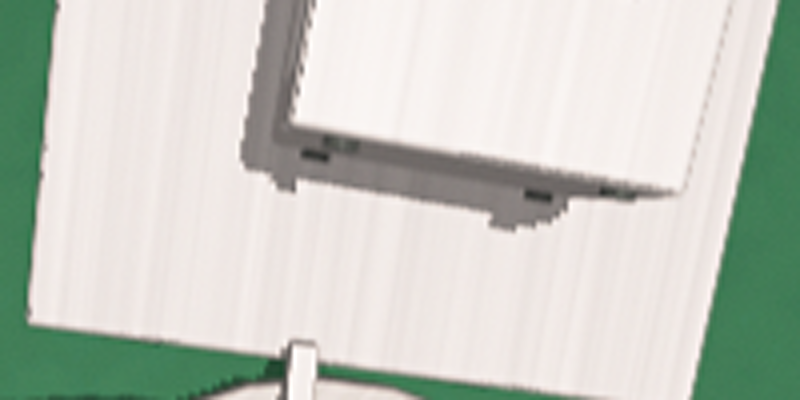

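```bash
python3 -m jog '[0,0,0,0.173,0,0,1, 0,0,0,0.173,0,0,1, 0,0,0,0.173,0,0,1, 0,0,0,0.173,0,0,1, 2.2,-5.16,1.41,0,0,0,1, 2.2,-5.16,1.41,0,0,0,1, 2.2,-5.16,1.41,0,0,0,1, 2.2,-5.16,1.41,0,0,0,1, 2.2,-5.16,1.41,0,0,0,1, 0,0,0,0,0,0,1]'
python3 - <<'E'
from h import *
st(); s=telemetry.sense(); W=cam('wrist',s)
im=imaging.capture('wrist'); cv2.imwrite('pics/w2.png',im[:,:,::-1])
print(to_tool((.459,-.153,.075)))
print(proj(W,(.459,-.153,.11)))
E
```

```text
time: 3.32
position: [0.4586, -0.1515, 0.2221]
eef_rot: [0.406, 1.534, -0.409]
ft_force: [0.7, 0.8, -0.2]
gripper_width: 1.001
t 3.33 p [ 0.4586 -0.1515  0.2221] F [ 0.6976  0.7842 -0.2261] g 1.001
[[-0.0024  0.4966  0.868 ]
 [-0.0008  0.868  -0.4966]
 [-1.     -0.0019 -0.0017]]
[14.771  -0.3182  0.1086]
[281.3324 211.008 ]
```

View pics/w2.png

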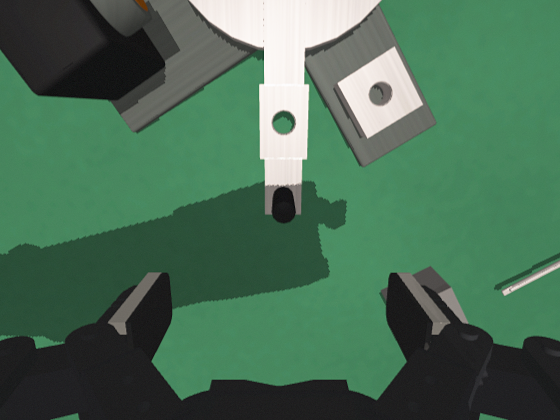

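The post top is at about (283,213), which agrees with the projection, and the lever is vertical in the picture. So I can descend and grip.

```bash
python3 -c "
from h import *
import json
W=cam('wrist');print('lug',plane(W,(380,93.5),.038),'lever',plane(W,(284,122),.054))"
python3 -m jog '[5,-0.2,0.1,0,0,0,1, 5,0,0,0,0,0,1, 4.7,0,0,0,0,0,1, 0,0,0,0,0,0,0.5, 0,0,0,0,0,0,0.1, 0,0,0,0,0,0,0.1, 0,0,0,0,0,0,0.1, 0,0,0,0,0,0,0.1]' 30
```

```text
lug [ 0.5753 -0.12    0.038 ] lever [ 0.4925 -0.0994  0.054 ]
time: 4.38
position: [0.4616, -0.1512, 0.0778]
eef_rot: [0.405, 1.53, -0.403]
ft_force: [-0.1, 1.6, 12.9]
gripper_width: 0.2
```

```bash
python3 -m jog '[-0.2,0,0,-0.047,0,0,0.1, 0,0,1.02,-0.047,0,0,0.1, 0,0,1.02,-0.047,0,0,0.1, 0,0,1.02,-0.047,0,0,0.1, 0,0,1.02,-0.047,0,0,0.1, 0,0,1.02,-0.047,0,0,0.1, 0,0,1.02,-0.047,0,0,0.1, 0,0,1.02,-0.047,0,0,0.1, 0,0,1.02,-0.047,0,0,0.1, 0,0,1.02,-0.047,0,0,0.1, 0,0,1.02,-0.047,0,0,0.1, 0,0,0,0,0,0,0.1, 0,0,0,0,0,0,0.1]'
python3 - <<'E'
from h import *
st(); s=telemetry.sense(); W=cam('wrist',s)
im=imaging.capture('wrist'); cv2.imwrite('pics/w3.png',im[:,:,::-1])
im=imaging.capture('side'); crop(im,290,200,100,75,8,'pics/d3.png')
print(to_tool((.5773,-.1831,.075)))
E
```

```text
time: 6.0
position: [0.5569, -0.1802, 0.0783]
eef_rot: [-0.003, 1.572, -0.003]
ft_force: [-1.9, -17.4, -14.8]
gripper_width: 0.199
t 6.00 p [ 0.5569 -0.1802  0.0783] F [ -1.8539 -17.4327 -14.7964] g 0.199
[[-0.0008 -0.0001  1.    ]
 [-0.0036  1.      0.0001]
 [-1.     -0.0036 -0.0008]]
[ 0.3309 -0.2916  2.0502]
```

View pics/w3.png

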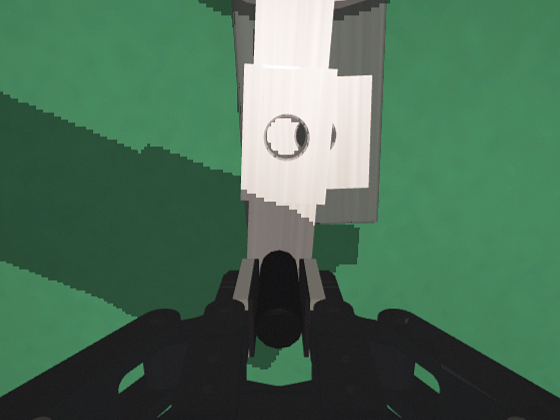

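View pics/d3.png

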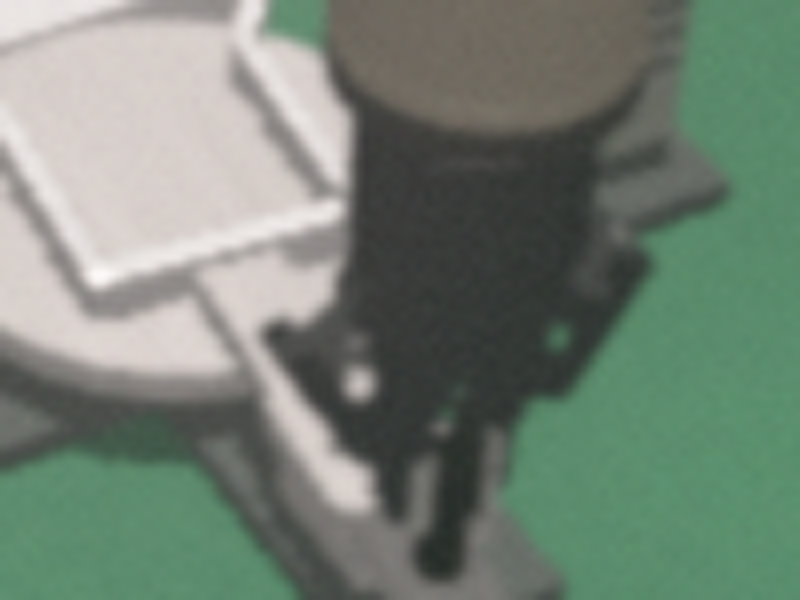

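The lever hole is at (286,136), and the edge of the lug hole shows at about (333,137), so about 2 cm remains. The grip is being pulled outward, so I'll ease it in that direction.

```bash
python3 -m jog '[0,-0.2,0.5,-0.02,0,0,0.1, 0,-0.1,0.5,-0.02,0,0,0.1, 0,0,0.5,0,0,0,0.1, 0,0,0.5,0,0,0,0.1, 0,0,0,0,0,0,0.1, 0,0,0,0,0,0,0.1, 0,0,0,0,0,0,0.1]'
python3 - <<'E'
from h import *
st(); s=telemetry.sense(); W=cam('wrist',s)
im=imaging.capture('wrist'); cv2.imwrite('pics/w4.png',im[:,:,::-1])
crop(im,230,50,160,120,5,'pics/w4a.png')
print(to_tool((.5773,-.1831,.075)))
E
```

```text
time: 6.98
position: [0.5781, -0.1799, 0.0783]
eef_rot: [-0.033, 1.571, 0.032]
ft_force: [-0.4, -5.2, -12.3]
gripper_width: 0.201
t 6.97 p [ 0.5781 -0.1799  0.0783] F [ -0.3591  -5.2117 -12.3056] g 0.201
[[-0.0001 -0.0412  0.9992]
 [-0.0007  0.9992  0.0412]
 [-1.     -0.0007 -0.0001]]
[ 0.3349 -0.3205 -0.0928]
```

View pics/w4a.png

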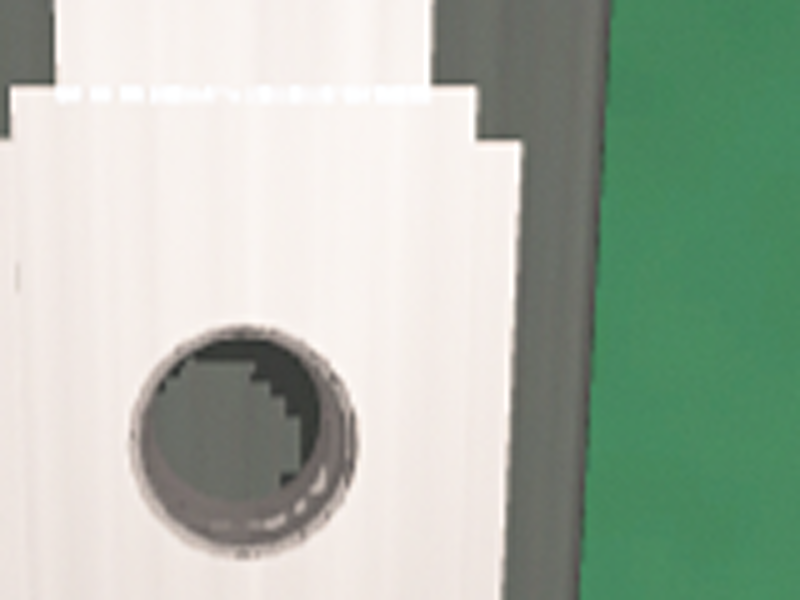

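Run:
```python
from h import *
im=cv2.imread('pics/w4.png')[:,:,::-1]; W=cam('wrist')
crop(im,200,40,160,120,5,'pics/w4b.png')
print('lever',plane(W,(278.8,137.9),.054))
```

```text
lever [ 0.5752 -0.1222  0.054 ]
```

View pics/w4b.png

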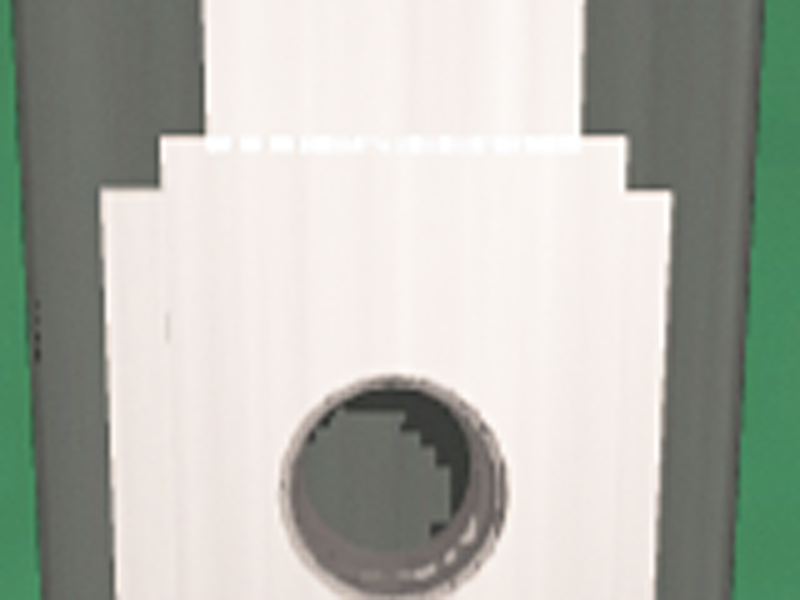

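```bash
python3 -m jog '[0,0,0,0,0,0,0.3, 0,0,0,0,0,0,0.5, 0,0,0,0,0,0,0.6, 0,0,0,0,0,0,0.6, -6,0,0,0,0,0,0.7, -6,0,0,0,0,0,1, -2,-5.3,-2,0,0,0,1, -1,-5.3,-2,0,0,0,1, 0,-5.3,-2,0,0,0,1, 0,0,0,0,0,0,1, 0,0,0,0,0,0,1]'
python3 - <<'E'
from h import *
st(); s=telemetry.sense(); W=cam('wrist',s)
im=imaging.capture('wrist'); cv2.imwrite('pics/w5.png',im[:,:,::-1])
print(to_tool((.523,-.343,.066)), proj(W,(.523,-.343,.11)))
E
```

```text
time: 8.4
position: [0.5246, -0.3407, 0.2282]
eef_rot: [-0.032, 1.571, 0.032]
ft_force: [0.4, 0.4, 0.5]
gripper_width: 0.999
t 8.40 p [ 0.5246 -0.3407  0.2282] F [0.3837 0.3983 0.5309] g 0.999
[[-0.0001 -0.0405  0.9992]
 [ 0.0004  0.9992  0.0405]
 [-1.      0.0004 -0.    ]]
[16.2149 -0.2974 -0.2102] [277.4444 211.0226]
```

View pics/w5.png

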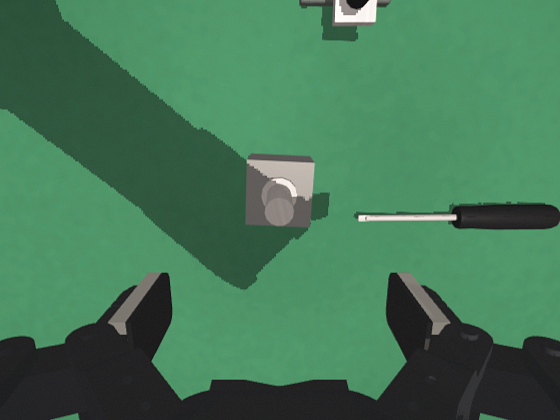

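The pin top is at about (279,211), matching the estimate, and the driver tip at (360,217) stays clear below the fingers. I'll descend and grasp.

```bash
python3 -m jog '[5.4,-0.3,-0.1,0,0,0,1, 5.4,0,0,0,0,0,1, 5.4,0,0,0,0,0,1, 0,0,0,0,0,0,1, 0,0,0,0,0,0,0.5, 0,0,0,0,0,0,0.1, 0,0,0,0,0,0,0.1, 0,0,0,0,0,0,0.1, 0,0,0,0,0,0,0.1]' 60
python3 -m jog '[-2,0,0,0,0,0,0.1, -4,0,0,0,0,0,0.1, -5,0,0,0,0,0,0.1, -1,0,0,0,0,0,0.1, 0,0,0,0,0,0,0.1]'
python3 - <<'E'
from h import *
st(); s=telemetry.sense(); W=cam('wrist',s)
im=imaging.capture('wrist'); cv2.imwrite('pics/w6.png',im[:,:,::-1])
im=imaging.capture('side'); crop(im,290,170,160,120,5,'pics/d6.png')
im=imaging.capture('scene'); crop(im,150,100,160,120,5,'pics/s6.png')
E
```

```text
time: 9.57
position: [0.5243, -0.3442, 0.0676]
eef_rot: [-0.032, 1.569, 0.032]
ft_force: [-1.2, 2.6, 11.9]
gripper_width: 0.242
time: 10.2
position: [0.5239, -0.3439, 0.1873]
eef_rot: [-0.033, 1.569, 0.032]
ft_force: [-0.2, 0.4, -1.6]
gripper_width: 0.245
t 10.20 p [ 0.5239 -0.3439  0.1873] F [-0.2493  0.3608 -1.6116] g 0.245
[[ 0.0016 -0.0411  0.9992]
 [-0.0003  0.9992  0.0411]
 [-1.     -0.0004  0.0015]]
```

View pics/w6.png

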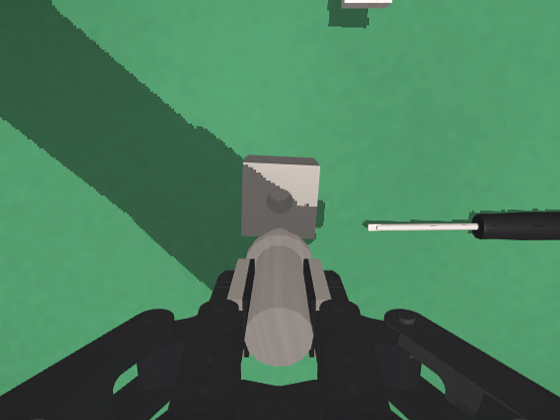

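View pics/d6.png

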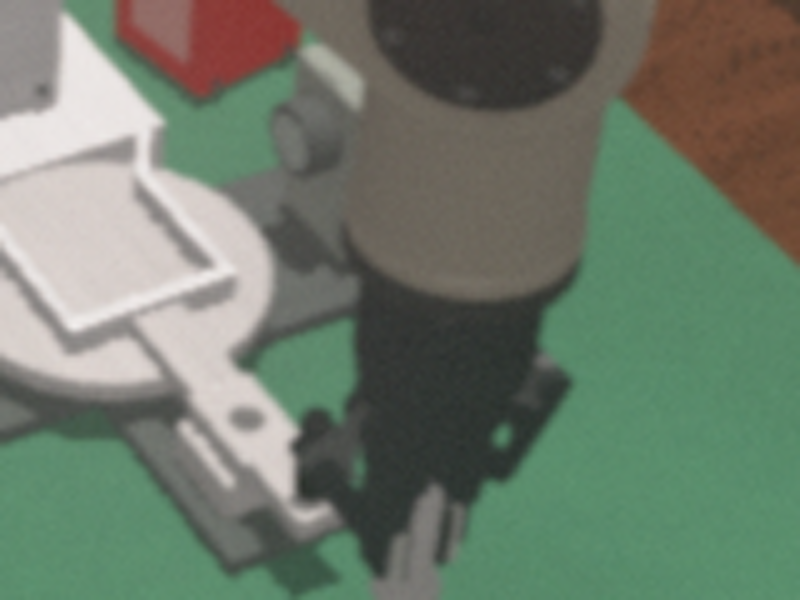

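View pics/s6.png

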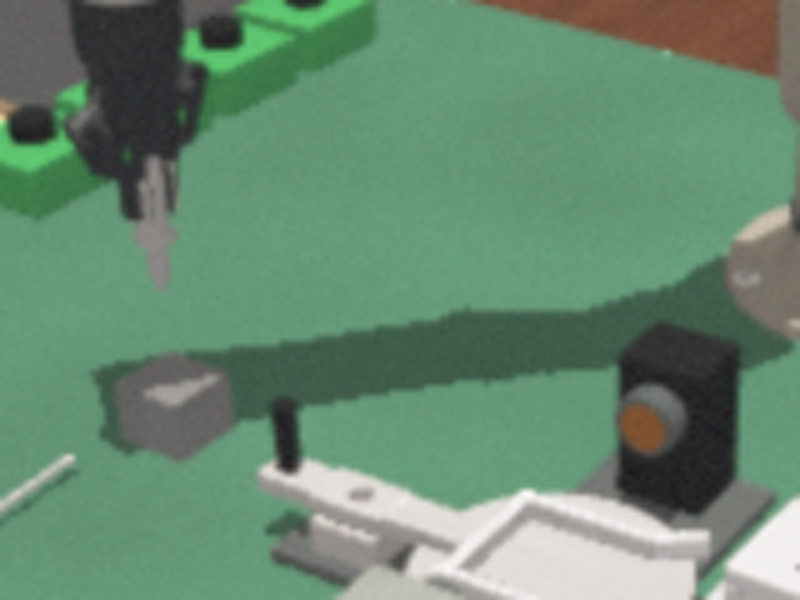

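Run:
```python
from h import *
W=cam('wrist');s=telemetry.sense()
print('stand hole',plane(W,(280,202),.05)); 
for v in (332,337): print('pin top',plane(W,(279.5,v),s['position'][2]+.0424))
im=cv2.imread('pics/w6.png')[:,:,::-1]; crop(im,220,180,120,200,3,'pics/w6a.png')
```

```text
stand hole [ 0.5232 -0.3429  0.05  ]
pin top [ 0.5229 -0.3409  0.2276]
pin top [ 0.5229 -0.3427  0.2276]
```

View pics/w6a.png

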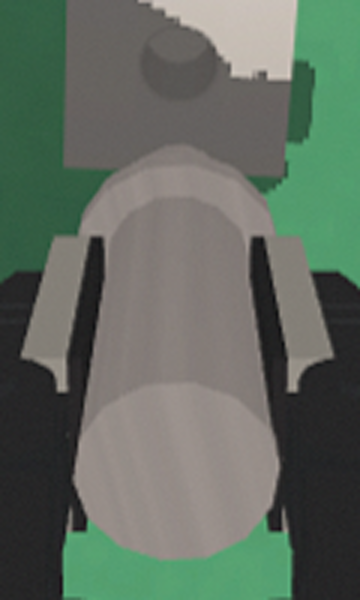

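```bash
python3 -m jog '[0,5.46,1.5,0,0,0,0.1, 0,5.46,1.5,0,0,0,0.1, 0,5.46,1.5,0,0,0,0.1, 0,5.46,1.5,0,0,0,0.1, 3,0,0,0,0,0,0.1, 2.5,0,0,0,0,0,0.1, 0,0,0,0,0,0,0.1]'
python3 - <<'E'
from h import *
st(); s=telemetry.sense(); W=cam('wrist',s)
im=imaging.capture('wrist'); cv2.imwrite('pics/w7.png',im[:,:,::-1]); crop(im,200,150,160,200,3,'pics/w7a.png')
im=imaging.capture('side'); crop(im,290,170,120,100,6,'pics/d7.png')
im=imaging.capture('scene'); crop(im,190,150,120,100,6,'pics/s7.png')
print(to_tool((.5754,-.1231,.070)))
E
```

```text
time: 11.22
position: [0.5731, -0.123, 0.129]
eef_rot: [-0.032, 1.575, 0.032]
ft_force: [-0.5, -0.2, -0.7]
gripper_width: 0.237
t 11.22 p [ 0.5731 -0.123   0.129 ] F [-0.4963 -0.1543 -0.6837] g 0.237
[[-0.0048 -0.0409  0.9992]
 [-0.0004  0.9992  0.0409]
 [-1.     -0.0002 -0.0048]]
[6.1849 0.0627 0.0533]
```

View pics/w7a.png

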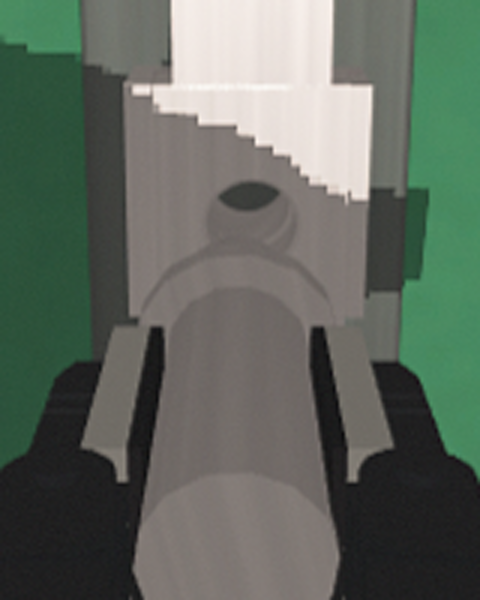

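View pics/d7.png

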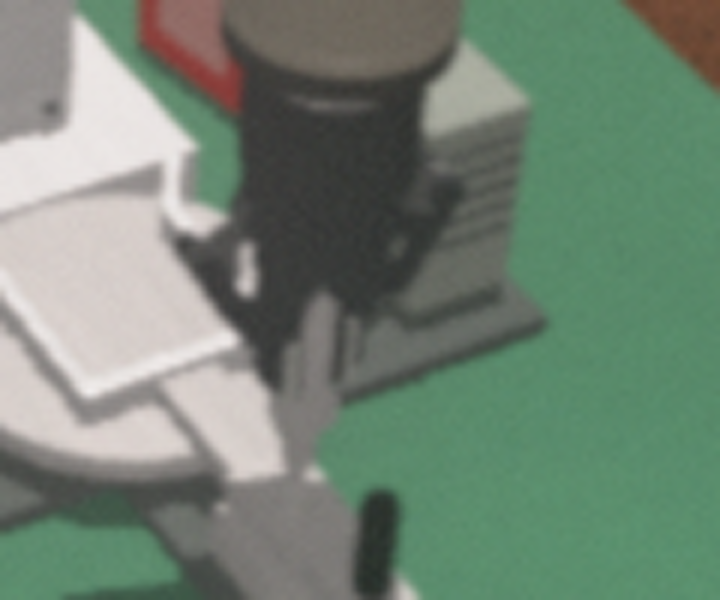

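View pics/s7.png

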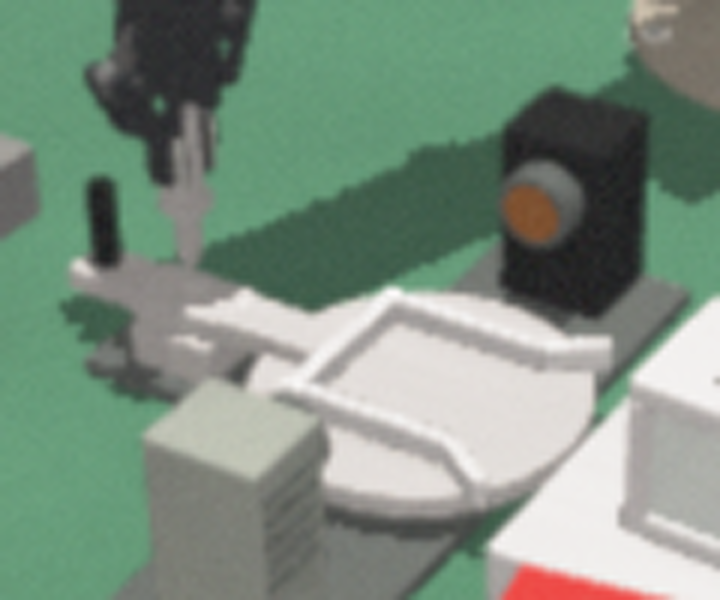

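Run:
```python
from h import *
W=cam('wrist');s=telemetry.sense()
print('hole x',plane(W,(284,223),.054),'edges',plane(W,(200+127/3,217),.054),plane(W,(200+370/3,217),.054))
print('pin top',plane(W,(279,150+565/3),s['position'][2]+.0424), 'tcp',s['position'])
print('fit hole top', plane(W,(200+250/3,150+181/3),.054))
```

```text
hole x [ 0.5775 -0.1226  0.054 ] edges [ 0.5511 -0.1197  0.054 ] [ 0.6022 -0.1177  0.054 ]
pin top [ 0.5744 -0.1234  0.1742] tcp [ 0.5749 -0.1237  0.1318]
fit hole top [ 0.5768 -0.1143  0.054 ]
```

```bash
python3 -m jog '[0,0,0,0,0,0,0.1, 0,0,0,0,0,0,0.1]'
python3 - <<'E'
from h import *
st(); s=telemetry.sense(); W=cam('wrist',s)
im=imaging.capture('wrist'); cv2.imwrite('pics/w8.png',im[:,:,::-1]); crop(im,200,150,160,200,3,'pics/w8a.png')
print(telemetry.sense()['position'])
E
```

```text
time: 11.62
position: [0.575, -0.1234, 0.1319]
eef_rot: [-0.032, 1.57, 0.032]
ft_force: [-0.1, 0.4, -2.3]
gripper_width: 0.243
t 11.62 p [ 0.575  -0.1234  0.1319] F [-0.1251  0.439  -2.3185] g 0.243
[[ 0.0009 -0.0407  0.9992]
 [ 0.0001  0.9992  0.0407]
 [-1.      0.      0.0009]]
[ 0.5749 -0.1233  0.1318]
```

View pics/w8a.png

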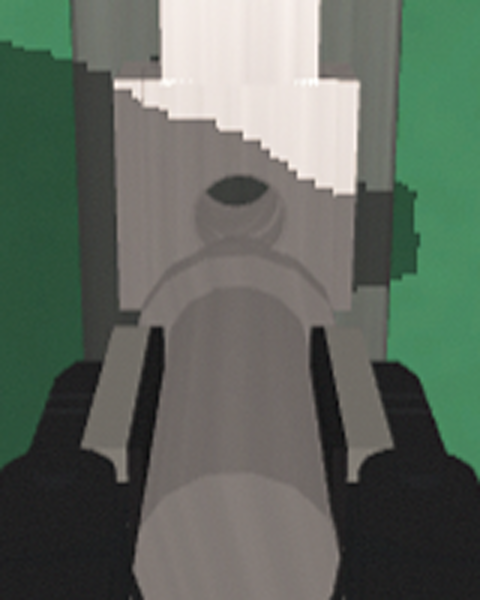

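Run:
```python
from h import *
W=cam('wrist');s=telemetry.sense()
print('hole', plane(W,(280,222),.054),'top edge', plane(W,(279.5,208.7),.054), 'tab',plane(W,(239,210),.054),plane(W,(319,210),.054))
print('pin top',plane(W,(279,150+563/3),s['position'][2]+.0424), 'tcp',s['position'])
```

```text
hole [ 0.575  -0.1216  0.054 ] top edge [ 0.5744 -0.1129  0.054 ] tab [ 0.549  -0.1148  0.054 ] [ 0.5992 -0.1127  0.054 ]
pin top [ 0.5744 -0.1227  0.1742] tcp [ 0.5749 -0.1233  0.1318]
```

```bash
python3 -m jog '[1,0.04,0.04,0,0,0,0.1, 1,0,0,0,0,0,0.1, 1,0,0,0,0,0,0.1, 0,0,0,0,0,0,0.1]'
python3 -c "
from h import *
st()"
```

```text
time: 12.18
position: [0.5745, -0.1228, 0.1002]
eef_rot: [-0.032, 1.572, 0.032]
ft_force: [-0.6, 0.1, -1.2]
gripper_width: 0.239
t 12.18 p [ 0.5745 -0.1228  0.1002] F [-0.6356  0.1403 -1.2142] g 0.239
[[-0.0018 -0.0408  0.9992]
 [-0.0001  0.9992  0.0408]
 [-1.     -0.     -0.0018]]
```

```bash
python3 -m jog '[1,0,0,0,0,0,0.1, 1,0,0,0,0,0,0.1, 0.6,0,0,0,0,0,0.1, 0.3,0,0,0,0,0,0.1, 0,0,0,0,0,0,0.1, 0,0,0,0,0,0,0.1]'
```

```text
time: 12.92
position: [0.5752, -0.1229, 0.0725]
eef_rot: [-0.032, 1.57, 0.032]
ft_force: [-0.4, -0.1, -1.2]
gripper_width: 0.244
```

```bash
python3 -m jog '[0.2,0,0,0,0,0,0.1, 0.1,0,0,0,0,0,0.1, 0,0,0,0,0,0,0.1]'; python3 -m jog '[0,0,0,0,0,0,0.4, 0,0,0,0,0,0,0.6, 0,0,0,0,0,0,0.8, 0,0,0,0,0,0,0.8]'
python3 - <<'E'
from h import *
st()
im=imaging.capture('wrist'); crop(im,150,120,260,200,3,'pics/w9a.png')
E
```

```text
time: 13.3
position: [0.5764, -0.1229, 0.0714]
eef_rot: [-0.032, 1.568, 0.033]
ft_force: [-5.7, 3.5, 30.6]
gripper_width: 0.243
time: 13.8
position: [0.575, -0.1229, 0.0692]
eef_rot: [-0.032, 1.571, 0.032]
ft_force: [-0.4, 0.6, -0.1]
gripper_width: 0.801
t 13.80 p [ 0.575  -0.1229  0.0692] F [-0.3669  0.6412 -0.1032] g 0.801
[[-0.0002 -0.041   0.9992]
 [-0.0001  0.9992  0.041 ]
 [-1.     -0.0001 -0.0002]]
```

View pics/w9a.png

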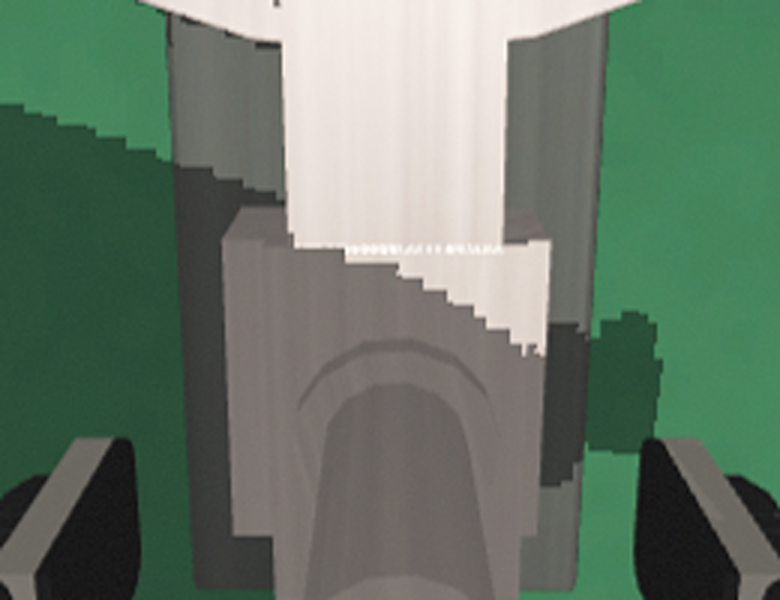

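The collar is down on the lever; contact came at the expected height. Next I'll rise and move over the deck.

```bash
python3 -m jog '[-5,0,0,0,0,0,0.8, -6,0,0,0,0,0,0.8, -6,0,0,0,0,0,0.6, -6,0,0,0,0,0,0.5, 0,6.1,0.2,0,0,0,0.5, 0,6.1,0.2,0,0,0,0.5, 0,6.1,0.2,0,0,0,0.5, 0,6.1,0.2,0,0,0,0.5, 0,6.1,0.2,0,0,0,0.5, 0,0,0,0,0,0,0.5, 0,0,0,0,0,0,0.5, 0,0,0,0,0,0,0.5]'
python3 - <<'E'
from h import *
import json
st();s=telemetry.sense()
im=imaging.capture('wrist'); cv2.imwrite('pics/w10.png',im[:,:,::-1])
json.dump({k:np.array(s[k]).tolist() for k in('position','eef_rot')},open('w10.json','w'))
im=imaging.capture('side'); crop(im,235,140,160,120,5,'pics/d10.png')
E
```

```text
time: 15.35
position: [0.5728, 0.1807, 0.2995]
eef_rot: [-0.031, 1.57, 0.03]
ft_force: [0.3, 0.6, -0.1]
gripper_width: 0.501
t 15.35 p [0.5728 0.1807 0.2995] F [ 0.2812  0.5831 -0.1039] g 0.501
[[ 0.0002 -0.0388  0.9992]
 [-0.0002  0.9992  0.0388]
 [-1.     -0.0002  0.0001]]
```

View pics/w10.png

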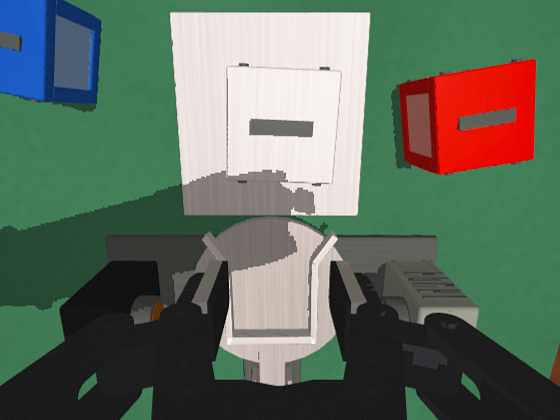

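View pics/d10.png

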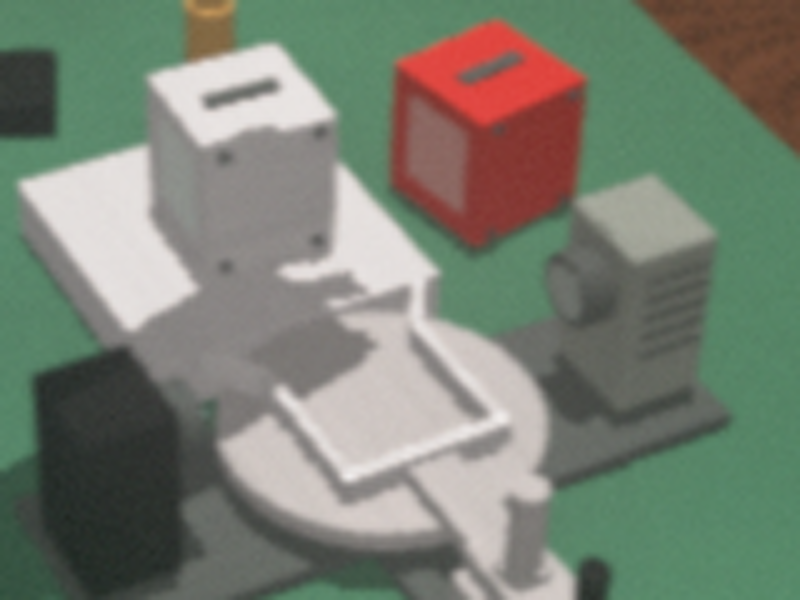

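The pin stands in the lever and the pocket faces the deck. The cell's top corners are at (229,67), (341,72), (333,184) and (227,182).

```bash
python3 - <<'E'
from h import *
import json
W=cam('wrist',json.load(open('w10.json')))
q=lambda u,v,z:plane(W,(u,v),z)[:2]
C=np.array([q(u,v,.142) for u,v in [(229,67),(341,72),(333,184),(227,182)]]);print(C,C.mean(0))
print('angs',[np.arctan2(*(b-a)[::-1]) for a,b in [(C[0],C[1]),(C[3],C[2])]], [np.arctan2(*(q(313,129.5,.142)-q(250,126.5,.142))[::-1])],'bar c',q(281.5,128,.142))
x=np.array([1,.041]);x/=np.linalg.norm(x);y=np.array([-x[1],x[0]]);o=np.array([.5682,.0337])
print('cell in checker',(C.mean(0)-o)@x,(C.mean(0)-o)@y)
print('deck',q(171,13,.042),q(370,13,.042),q(357,215,.042),q(184,215,.042))
print('pocket back inner corners',q(233,331,.042),q(311,331,.042))
print('mouth wall tops',q(229,262,.06),q(316,262,.06))
print('walls top inner', q(229,300,.06),q(315,300,.06))
E
python3 - <<'E'
import cv2;from h import crop
im=cv2.imread('pics/w10.png')[:,:,::-1];crop(im,180,200,180,150,4,'pics/w10a.png')
E
```

```text
[[0.53   0.2809]
 [0.6164 0.2806]
 [0.6171 0.1928]
 [0.5284 0.1911]] [0.573  0.2364]
angs [np.float64(-0.0037319860541548213), np.float64(0.01916264781859353)] [np.float64(-0.00822774601652383)] bar c [0.5722 0.2368]
cell in checker 0.013083784670448706 0.20230025899652695
deck [0.4594 0.3388] [0.6559 0.3463] [0.6633 0.1387] [0.4653 0.1311]
pocket back inner corners [ 0.522  -0.0189] [ 0.6201 -0.0151]
mouth wall tops [0.5193 0.0828] [0.6179 0.0866]
walls top inner [0.5193 0.0347] [0.62   0.0386]
```

View pics/w10a.png

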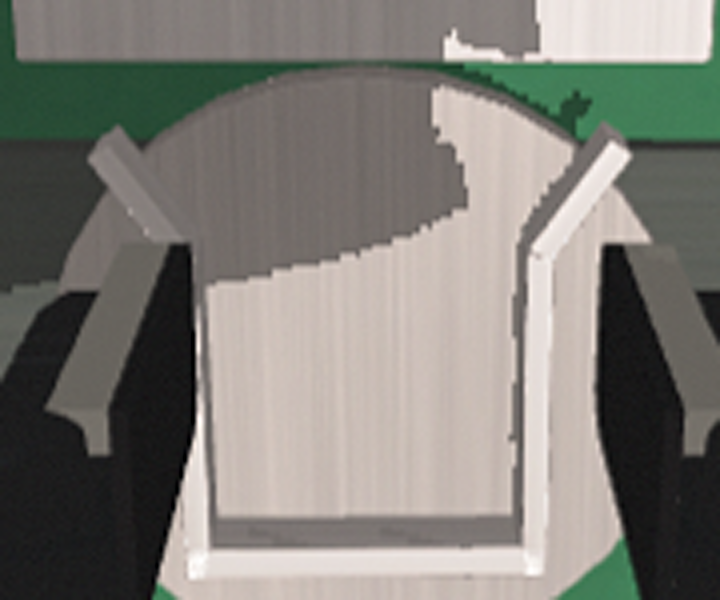

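```bash
python3 -m jog '[1,5.1,0,0,0,0,0.5, 1,5.1,0,0,0,0,0.5, 1,5.1,0.2,0,0,0,0.5, 0,0,0,0,0,-0.13,0.5, 0,0,0,0,0,-0.13,0.5, 0,0,0,0,0,-0.12,0.5, 0,0,0,0,0,0,0.5, 0,0,0,0,0,0,0.5]'
python3 - <<'E'
from h import *
st();s=telemetry.sense();print(s['joint_positions'])
im=imaging.capture('wrist'); cv2.imwrite('pics/w11.png',im[:,:,::-1])
print(to_tool((.572,.332,.063)))
S=cam('scene');print('sleeve',plane(S,(374,278),.065),'housing',plane(S,(397,254),.042))
E
```

```text
time: 16.45
position: [0.5689, 0.3341, 0.2695]
eef_rot: [-0.327, 1.542, -0.266]
ft_force: [-0.4, -0.6, -0.5]
gripper_width: 0.499
t 16.45 p [0.5689 0.3341 0.2695] F [-0.4412 -0.6103 -0.5168] g 0.499
[[ 0.0148 -0.0364  0.9992]
 [-0.3688  0.9287  0.0393]
 [-0.9294 -0.3691  0.0003]]
[-1.1139  0.5458  0.5194  1.4776  0.0518  1.3953 -0.6061]
[19.3009  7.4621  0.2791]
sleeve [0.6683 0.4792 0.065 ] housing [0.5102 0.4921 0.042 ]
```

View pics/w11.png

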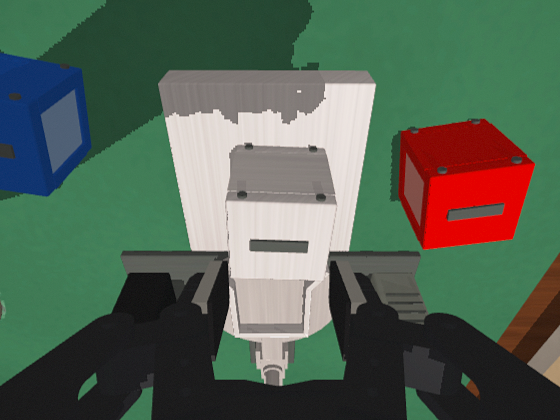

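The tilted wrist view shows the cell's near face ahead, with its top edge between (229,200) and (335,202), and the pocket beyond it at about (272,305). I'll descend behind it.

```bash
python3 -m jog '[4.83,1.87,0.07,0,0,0,0.5, 4.83,1.87,0.07,0,0,0,0.5, 4.83,1.87,0.07,0,0,0,0.5, 4.83,1.87,0.07,0,0,0,0.5, 0,0,0,0,0,0,0.5, 0,0,0,0,0,0,0.5]'
python3 - <<'E'
from h import *
st()
im=imaging.capture('side'); crop(im,215,100,180,130,4,'pics/d12.png')
im=imaging.capture('scene'); crop(im,230,140,200,150,4,'pics/s12.png')
a=telemetry.sense()
for P in [(.572,.30,.063)]: print(to_tool(P))
Rm=R.from_rotvec(a['eef_rot']).as_matrix()
print('10mm along -y checker in tool cm', Rm.T@np.array([.041,-1,0]), 'x', Rm.T@np.array([1,.041,0]))
E
```

```text
time: 17.25
position: [0.5726, 0.3329, 0.0646]
eef_rot: [-0.327, 1.541, -0.266]
ft_force: [1.3, -0.5, 0.8]
gripper_width: 0.5
t 17.25 p [0.5726 0.3329 0.0646] F [ 1.2986 -0.4646  0.7582] g 0.500
[[ 0.0165 -0.036   0.9992]
 [-0.3689  0.9286  0.0395]
 [-0.9293 -0.3693  0.0021]]
[ 1.4141 -3.0531 -0.1902]
10mm along -y checker in tool cm [ 0.3687 -0.9304  0.0007] x [0.0023 0.0017 1.0008]
```

View pics/d12.png

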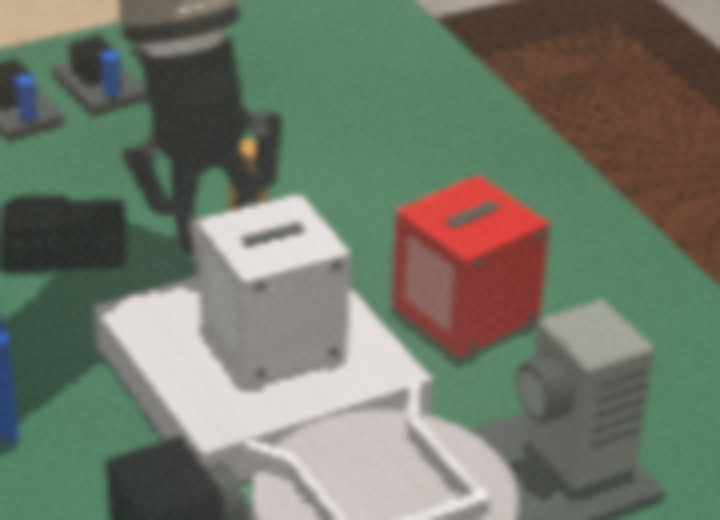

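View pics/s12.png

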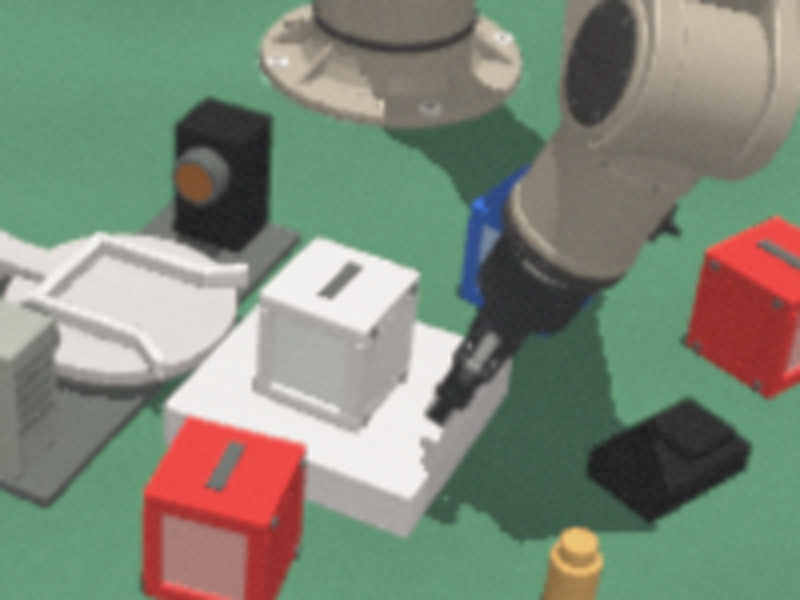

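```bash
python3 -m jog '[0.37,-0.93,0,0,0,0,0.5, 0.37,-0.93,0,0,0,0,0.5, 0.37,-0.93,0,0,0,0,0.5, 0.37,-0.93,0,0,0,0,0.5, 0.26,-0.65,0,0,0,0,0.5, 0.26,-0.65,0,0,0,0,0.5, 0.26,-0.65,0,0,0,0,0.5, 0,0,0,0,0,0,0.5, 0,0,0,0,0,0,0.5]'
python3 - <<'E'
from h import *
import json
st();s=telemetry.sense()
im=imaging.capture('wrist'); cv2.imwrite('pics/w13.png',im[:,:,::-1])
json.dump({k:np.array(s[k]).tolist() for k in('position','eef_rot')},open('w13.json','w'))
E
```

```text
time: 18.48
position: [0.5737, 0.272, 0.0622]
eef_rot: [-0.33, 1.542, -0.266]
ft_force: [0.8, 0.7, -0.7]
gripper_width: 0.499
t 18.48 p [0.5737 0.272  0.0622] F [ 0.7674  0.6536 -0.7376] g 0.499
[[ 0.015  -0.038   0.9992]
 [-0.371   0.9277  0.0409]
 [-0.9285 -0.3713 -0.0002]]
```

View pics/w13.png

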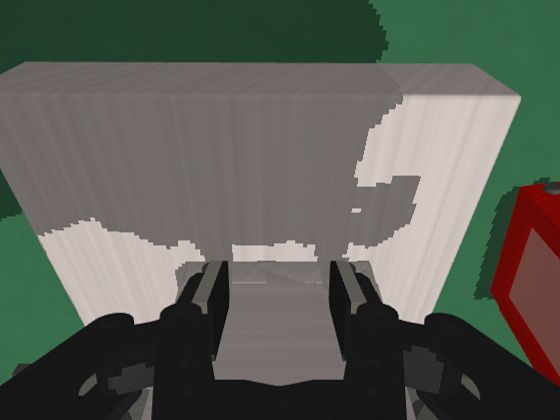

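The wrist view shows the fingers against the cell's back face (around (280,300)). I'll check the pose from the fixed cameras.

Run:
```python
from h import *
im=imaging.capture('side'); crop(im,255,130,80,60,10,'pics/d13.png')
im=imaging.capture('scene'); crop(im,270,180,100,75,8,'pics/s13.png')
```

```text
(no output)
```

View pics/d13.png

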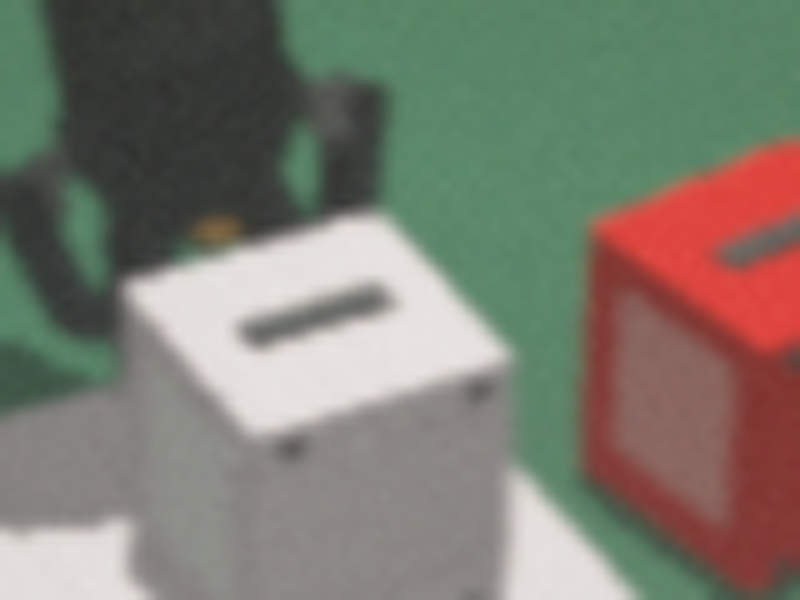

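View pics/s13.png

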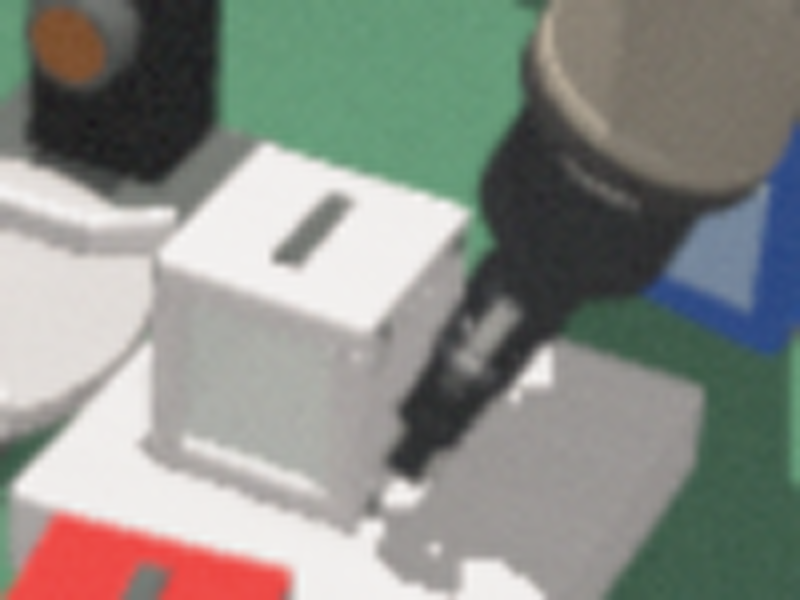

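```bash
cat >> h.py <<'E'
O=np.array([.569,.033]);X=np.array([1,.041])/np.hypot(1,.041);Y=np.array([-X[1],X[0]])
def cellpose(n,x0,y0,f,pts):
    """pts: 4 top corners in order (-x+y),(+x+y),(+x-y),(-x-y)"""
    c=cam(n);C=np.array([plane(c,((u+.5)/f-.5+x0,(v+.5)/f-.5+y0),.142)[:2] for u,v in pts])
    e=(C[1]-C[0])+(C[2]-C[3]);g=(C[0]-C[3])+(C[1]-C[2])
    m=C.mean(0)-O; print(n,'checker xy mm',1e3*m@X,1e3*m@Y,'askew x-edge',np.arctan2(e[1],e[0])-.041,'y-edge',np.arctan2(-g[0],g[1])-.041,'sizes',np.linalg.norm(e)/2,np.linalg.norm(g)/2)
E
python3 - <<'E'
from h import *
cellpose('side',255,130,10,[(122,285),(380,213),(512,355),(255,440)])
cellpose('scene',270,180,8,[(472,212),(375,333),(157,260),(263,143)])
E
```

```text
side checker xy mm 13.424787291524904 183.78995043423265 askew x-edge 0.010217254151488699 y-edge -0.0025218363999958693 sizes 0.08942606966290496 0.08896148333568982
scene checker xy mm 13.726976505110677 187.67718584093967 askew x-edge 0.01782880545416418 y-edge -0.006027068761608197 sizes 0.08980877243319321 0.09061801741772181
```

```bash
python3 -m jog '[0.37,-0.93,-0.19,0,0,0,0.5, 0.37,-0.93,-0.19,0,0,0,0.5, 0.37,-0.93,-0.19,0,0,0,0.5, 0.37,-0.93,-0.19,0,0,0,0.5, 0.37,-0.93,-0.19,0,0,0,0.5, 0.37,-0.93,-0.19,0,0,0,0.5, 0.37,-0.93,-0.19,0,0,0,0.5, 0,0,0,0,0,0,0.5, 0,0,0,0,0,0,0.5]'
python3 - <<'E'
from h import *
st()
im=imaging.capture('side'); crop(im,255,130,80,60,10,'pics/d14.png')
im=imaging.capture('scene'); crop(im,250,170,100,75,8,'pics/s14.png')
E
```

```text
time: 19.75
position: [0.5633, 0.2014, 0.0624]
eef_rot: [-0.33, 1.542, -0.267]
ft_force: [-0.7, -0.3, -0.4]
gripper_width: 0.499
t 19.75 p [0.5633 0.2014 0.0624] F [-0.7472 -0.3451 -0.4271] g 0.499
[[ 0.015  -0.0378  0.9992]
 [-0.371   0.9277  0.0406]
 [-0.9285 -0.3713 -0.0001]]
```

View pics/d14.png

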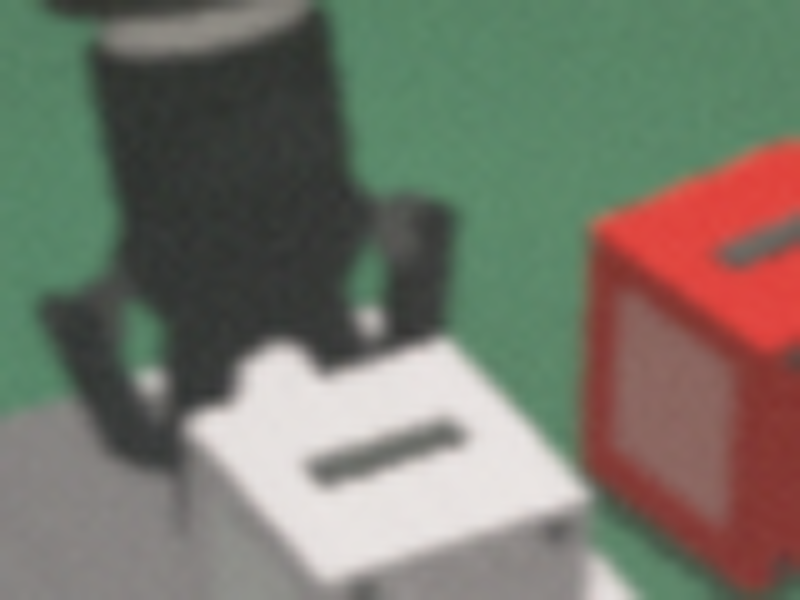

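View pics/s14.png

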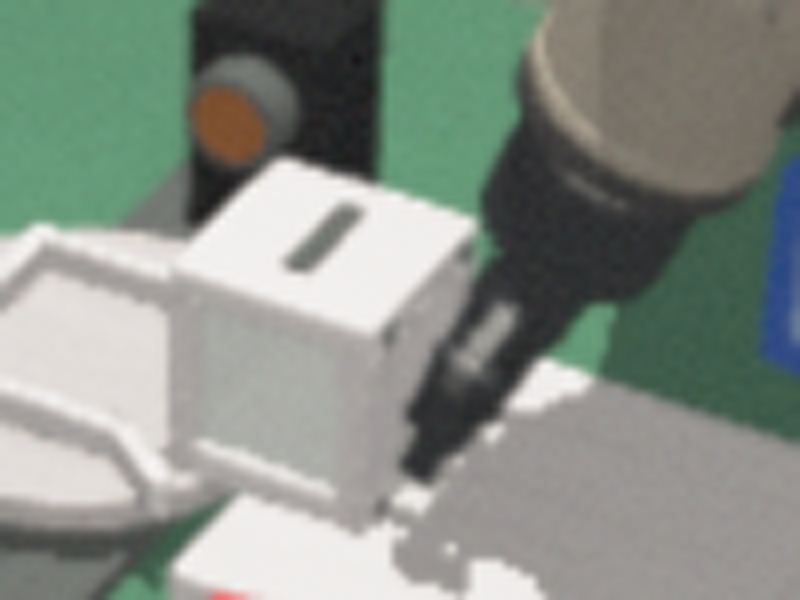

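Run:
```python
from h import *
cellpose('side',255,130,10,[(185,425),(445,338),(588,492),(325,583)])
cellpose('scene',250,170,8,[(475,227),(378,335),(175,262),(283,155)])
```

```text
side checker xy mm -0.7611674504054807 112.15062708623657 askew x-edge 0.04039469806927557 y-edge 0.009856009748252174 sizes 0.08970658814641572 0.08788291277864162
scene checker xy mm -0.33062999380849184 115.75951690098923 askew x-edge 0.012398369810039798 y-edge -0.05653908248444107 sizes 0.08627268043967311 0.0905361006279488
```

```bash
python3 -m jog '[0.37,-0.93,0,0,0,0,0.5, 0.37,-0.93,0,0,0,0,0.5, 0.37,-0.93,0,0,0,0,0.5, 0.37,-0.93,0,0,0,0,0.5, 0.37,-0.93,0,0,0,0,0.5, 0.37,-0.93,0,0,0,0,0.5, 0,0,0,0,0,0,0.5]'
python3 - <<'E'
from h import *
st()
im=imaging.capture('side'); crop(im,255,140,120,90,6,'pics/d15.png')
im=imaging.capture('scene'); crop(im,210,150,120,90,6,'pics/s15.png')
E
```

```text
time: 20.72
position: [0.5657, 0.1401, 0.0626]
eef_rot: [-0.329, 1.543, -0.268]
ft_force: [-0.3, -0.0, -0.8]
gripper_width: 0.502
t 20.73 p [0.5657 0.1401 0.0626] F [-0.3153 -0.0352 -0.7519] g 0.502
[[ 0.0145 -0.0367  0.9992]
 [-0.3715  0.9276  0.0394]
 [-0.9283 -0.3717 -0.0002]]
```

View pics/d15.png

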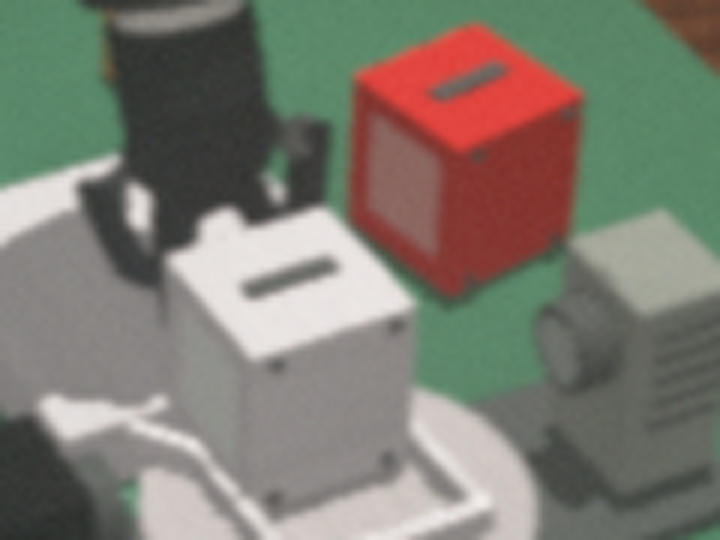

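View pics/s15.png

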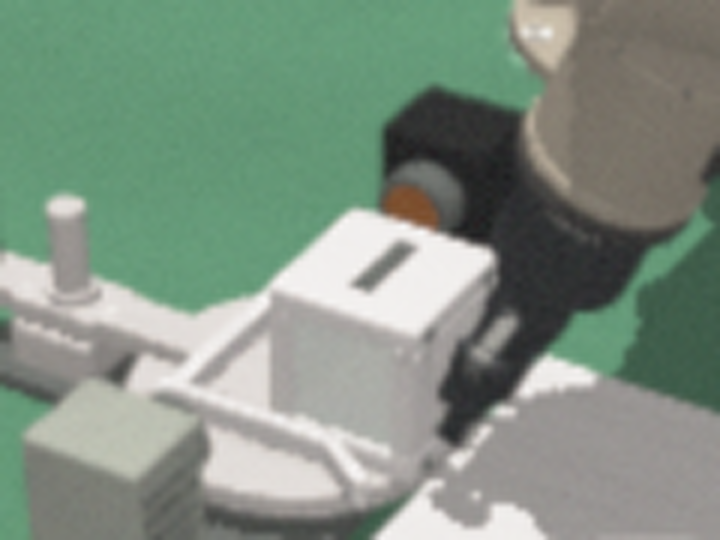

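```bash
python3 -m jog '[0.37,-0.93,0,0,0,0,0.5, 0.37,-0.93,0,0,0,0,0.5, 0.37,-0.93,0,0,0,0,0.5, 0.37,-0.93,0,0,0,0,0.5, 0.22,-0.56,0,0,0,0,0.5, 0,0,0,0,0,0,0.5]'
python3 -m jog '[0.15,-0.37,0,0,0,0,0.5, 0.11,-0.28,0,0,0,0,0.5, 0,0,0,0,0,0,0.5]'
```

```text
time: 21.58
position: [0.5675, 0.0945, 0.0626]
eef_rot: [-0.329, 1.543, -0.268]
ft_force: [0.2, 0.8, 0.1]
gripper_width: 0.502
time: 21.95
position: [0.5681, 0.0889, 0.0625]
eef_rot: [-0.329, 1.542, -0.265]
ft_force: [0.3, 3.4, -0.6]
gripper_width: 0.503
```

```bash
for i in 1 2; do python3 -m jog '[0.07,-0.19,0,0,0,0,0.5, 0,0,0,0,0,0,0.5]'; done
```

```text
time: 22.2
position: [0.5681, 0.0869, 0.0625]
eef_rot: [-0.33, 1.542, -0.266]
ft_force: [1.2, 3.5, 0.0]
gripper_width: 0.502
time: 22.45
position: [0.5681, 0.0847, 0.0625]
eef_rot: [-0.33, 1.542, -0.266]
ft_force: [0.3, 4.8, -0.9]
gripper_width: 0.497
```

```bash
for i in 1 2; do python3 -m jog '[0.07,-0.19,0,0,0,0,0.5, 0,0,0,0,0,0,0.5]'; done
python3 - <<'E'
from h import *
im=imaging.capture('side'); crop(im,260,160,120,90,6,'pics/d16.png')
im=imaging.capture('scene'); crop(im,200,150,120,90,6,'pics/s16.png')
E
```

```text
time: 22.7
position: [0.5681, 0.0843, 0.0625]
eef_rot: [-0.329, 1.542, -0.264]
ft_force: [-3.0, 12.8, 1.7]
gripper_width: 0.501
time: 22.95
position: [0.5682, 0.0841, 0.0625]
eef_rot: [-0.328, 1.542, -0.261]
ft_force: [-5.1, 21.0, 4.7]
gripper_width: 0.499
```

View pics/d16.png

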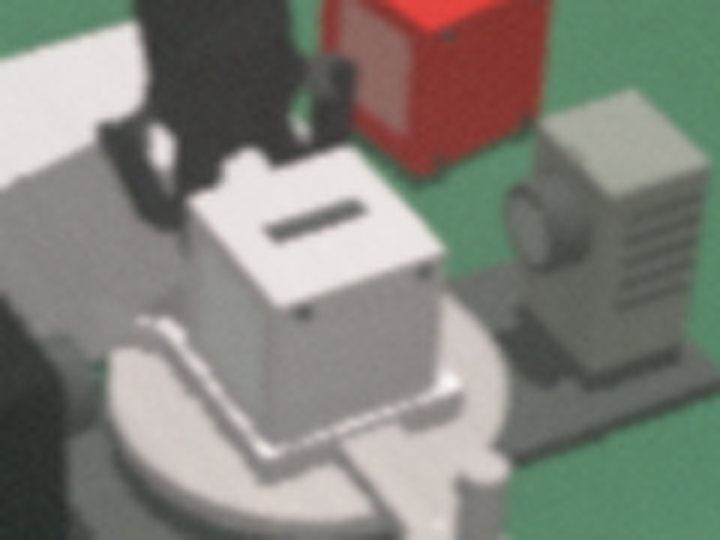

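View pics/s16.png

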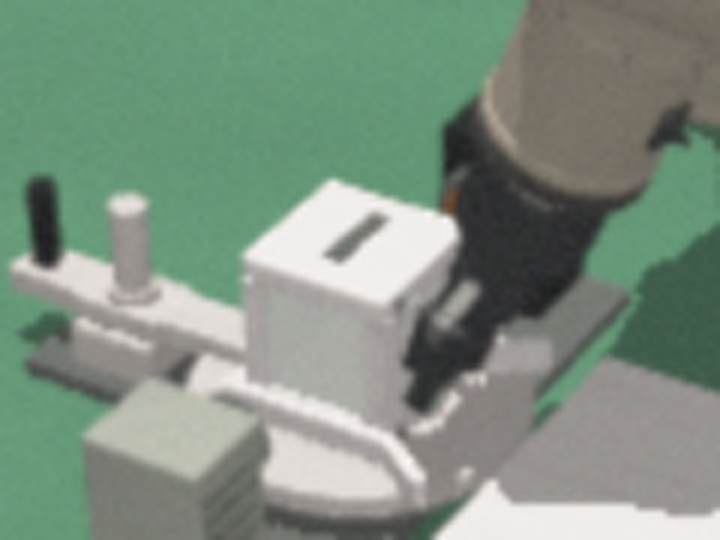

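The force rose to 21 N without movement, so the cell is against the back stop. I'll back off, rise and verify.

```bash
python3 -m jog '[-0.37,0.93,0,0,0,0,0.5, -0.74,1.86,0,0,0,0,0.5, -1.5,3.7,0,0,0,0,0.5, -1.5,3.7,0,0,0,0,0.5, -5,-2,0,0,0,0,0.5, -5,-2,0,0,0,0,0.5, -5,-2,0,0,0,0,0.5, -3,-1.2,0,0,0,0.13,0.5, 0,0,0,0,0,0.13,0.5, 0,0,0,0,0,0.12,0.5, 0,0,0,0,0,0,0.5, 0,0,0,0,0,0,0.5]'
python3 - <<'E'
from h import *
import json
st();s=telemetry.sense()
json.dump({k:np.array(s[k]).tolist() for k in('position','eef_rot')},open('w17.json','w'))
im=imaging.capture('wrist'); cv2.imwrite('pics/w17.png',im[:,:,::-1])
im=imaging.capture('side'); crop(im,260,160,120,90,6,'pics/d17.png')
im=imaging.capture('scene'); crop(im,200,150,120,90,6,'pics/s17.png')
E
```

```text
time: 24.55
position: [0.5635, 0.191, 0.2567]
eef_rot: [-0.035, 1.571, 0.031]
ft_force: [0.4, 0.5, 0.4]
gripper_width: 0.498
t 24.55 p [0.5635 0.191  0.2567] F [0.44   0.5157 0.4273] g 0.498
[[-0.0008 -0.0418  0.9991]
 [-0.0022  0.9991  0.0418]
 [-1.     -0.0022 -0.0009]]
```

View pics/w17.png

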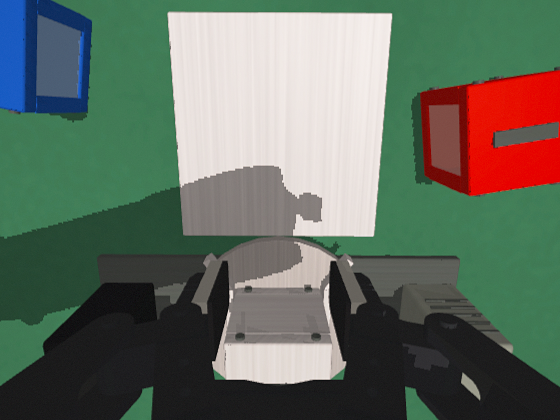

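View pics/d17.png

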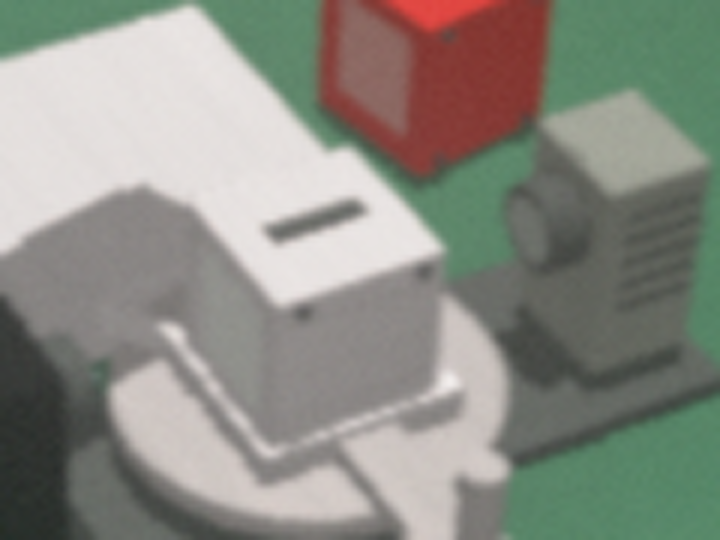

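View pics/s17.png

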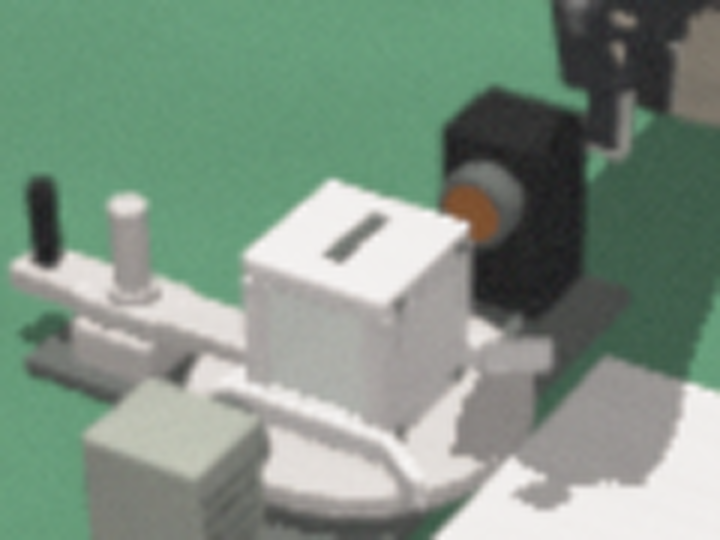

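Run:
```python
from h import *
cellpose('side',260,160,6,[(188,200),(350,148),(443,250),(282,307)])
cellpose('scene',200,150,6,[(470,223),(387,305),(243,260),(335,180)])
S=cam('scene');D=cam('side')
q=plane(S,(200+128/6,150+203/6),.114); r=plane(D,(260+489/6,160+465/6),.114);print('pin top',q,r,'lug',O-.155*Y)
print(telemetry.sense()['ft_force'])
```

```text
side checker xy mm -1.3321750755734703 -3.369886687609777 askew x-edge 0.007264653541809274 y-edge 0.004800853823003791 sizes 0.0873707518076864 0.0880947810454883
scene checker xy mm -0.9177571348368563 1.2572811193265594 askew x-edge 0.01753709382080943 y-edge 0.012795464763889833 sizes 0.09243220048378122 0.08746351288903083
pin top [ 0.5723 -0.1199  0.114 ] [ 0.5768 -0.1246  0.114 ] lug [ 0.5753 -0.1219]
[-0.4501 -0.3073  0.1547]
```

```bash
python3 -c "
from workcell import ctrl
print(ctrl.close_job())"
```

```text
the job is handed in; nothing more can be done
None
```

I swung the holder square by its post and pushed the pin from its stand down through lever and lug. I then slid the cell along the deck with two fingers until it stopped firmly at the back stop. The job was handed in at about 25 s with the gripper open and clear; it reported no verdict.

**Last checks**
- **Holder:** the lever hole was within about 1 mm of the lug hole before the pin went in. I did not measure the holder's angle again afterwards. The cell sits square in the pocket to within 0.02 rad.
- **Pin:** it met the lever at the expected height with about 31 N. In the final pictures it stands upright with its collar down. The side and scene cameras put its top 2–4 mm from the lug axis and disagree with each other by about 6 mm. That is hand-picked pixel error, because the pin cannot move that far in the holes.
- **Cell:** the last push rose to 21 N without further movement. The cameras put it at about x = -1 mm. For y they read -3.4 mm (side) and +1.3 mm (scene), against an expected -1 mm. Skew was under 0.02 rad.
- **Bystanders:** the arm stayed clear of the housing, sleeve and screwdriver, and none looked disturbed in the pictures. I did not measure their positions again at the end.

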